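# Hold a stand foot against the sprung stop for bolting

### The job

I am about to bolt the blue retort-stand foot to the plywood fixture board, and need a third hand: first clear the wire basket off the board by hanging it by its handle on the twin-prong hook and letting go of it. Then set the foot flat on the board, with a long edge square against the aluminium sprung stop and centred on it, and push until the stop's red pointer is in the middle of the green band (about 9 newtons), never ramming the stop to the end of its travel. Finish while still holding the foot pressed there, steady, and leave the bottle, jar, beaker and screwdriver alone.

Things in the scene. Friction and masses are not known exactly. Their poses are not given: they have to be found in the camera images.
- fixture: Fixed plywood board lying on the bench, 265 (x) by 220 (y) by 15 mm thick. The origin is on the bench plane (underside of the board); the board's top is at z = 15 mm, its edges at x = -120 and +145 mm, y = -110 and +110 mm. +x points towards the sprung stop, +z up. A grey spring housing (90 mm wide, top 46 mm above the bench) stands on it from x = 104 to 145 mm, with a green band 10 mm deep (x = 120 to 130 mm) on its top.
- stop (a joint): How far the sprung stop is pushed back, in m: 0 at rest, growing as it is pushed along the fixture's +x, end of travel 0.030. Spring: 600 N/m, no preload, so 0.010 is 6 N, 0.015 is 9 N, 0.020 is 12 N. The red pointer bar on it is over the green band from 0.010 to 0.020.
- stop_face (a point): Middle of the contact face of the stop: an aluminium plate 120 mm wide (y), 12 mm thick, from just above the board to 30 mm above it. The point lies on the face that looks along the fixture's -x, 7 mm above the board, and moves with the stop; at rest it is at x = 60, y = 0, z = 22 mm in the fixture's frame. Axes as the fixture's.
- foot: Retort-stand foot, loose, 0.4 to 0.8 kg: blue plate 80 (x) by 120 (y) by 14 mm thick, with an upright square steel boss 32 by 32 mm in its middle whose sides are parallel to the plate's edges; the boss's top is 64 mm above the underside. Origin: centre of the underside; z up. Its long edges are at x = -40 and +40 mm; either may face the stop. It starts flat on the bench.
- basket: Wire rinsing basket of steel, loose, 0.2 to 0.33 kg, 90 (x) by 130 (y) mm, walls 50 mm high, with a rigid arched handle. Origin: centre of the underside; z up. It starts standing on the fixture's board, in front of the stop.
- basket_handle (a point): Middle of the basket's handle bar, 117 mm above the basket's underside. The bar is straight, along the basket's y, 124 mm long, 8 mm thick (x), 10 mm high (112 to 122 mm above the underside); its two upright legs are at y = -60 and +60 mm (inside faces 58 mm from the middle). Axes as the basket's.
- hook: Fixed hook stand: blue base plate 12 mm thick (x = -75 to 95 mm, y = -65 to 65 mm), a post of 16 mm diameter at x = 83 mm, and at its top a cross bar carrying two parallel level prongs (8 mm round bar) at y = -36 and +36 mm. The prongs point along -x to x = -25 mm, and there turn up, their tips ending at x = -35 mm and 214 mm above the bench. The level top of the prongs is 200 mm above the bench. Origin on the bench plane; z up.
- hook_seat (a point): Point midway between the two prongs, at the level of their upper side (200 mm above the bench), straight above the hook stand's origin: where the underside of the basket's handle bar should rest, the bar across both prongs (hook's y). Axes as the hook's.
- wash_bottle: Bystander: white plastic bottle with red cap, 60 mm across, 150 mm high. Origin: centre of the underside.
- grain_jar: Bystander: amber glass jar with green lid, 60 mm across, 100 mm high. Origin: centre of the underside.
- beaker: Bystander: glass beaker, 70 mm across, 90 mm high. Origin: centre of the underside.
- screwdriver: Bystander: screwdriver lying on the bench, along its x. Origin: on its underside, near the middle.

How it is judged (in metres and radians):
On the way, in this order (a step that is already met when the one before it is completed fails the run):
1. the basket hangs by its handle on the hook's prongs, let go of (contact force between basket and hook above 1 N and z of basket_handle in the frame of hook between 0.197 and 0.216 m and x of basket_handle in the frame of hook between -0.035 and 0.08 m and angle between basket's own z axis and vertical below 0.25 rad and contact force between basket and the arm below 0.2 N and contact force between basket and the fingers below 0.2 N), for 0.3 s.
2. the foot, held flat on the board, square and centred, presses the stop back into the green band (value of joint stop between 0.01 and 0.02 m and x of foot in the frame of stop_face between -0.045 and -0.036 m and y of foot in the frame of fixture between -0.012 and 0.012 m and z of foot in the frame of fixture between 0.011 and 0.019 m and angle between the x axis of foot and the x axis of fixture, either way round below 0.07 rad and angle between foot's own z axis and vertical below 0.07 rad and contact force between foot and the fingers above 1 N), for 0.3 s.
At the end, for the whole second after the job is handed in: Basket hanging upright (0.25 rad) by its handle on the prongs, untouched. Foot flat on the board (4 mm, 0.07 rad), long edge on the stop, square within 0.07 rad, centred within 12 mm, held by the robot so that the stop stays 10 to 20 mm back (6 to 12 N), all still (all of step 1 and all of step 2 and linear speed of foot below 0.01 m/s and velocity of joint stop between -0.01 and 0.01 m/s); the arm keeps its last pose, push and grip.
It fails at once if the stop is driven back to the end of its travel (27 mm or more of its 30 mm) (value of joint stop above 0.027 m).
It fails at once if the wash bottle is shoved more than 30 mm or tipped over (distance of wash_bottle from where it was at the start of the episode above 0.03 m or angle between wash_bottle's own z axis and vertical above 0.5 rad).
It fails at once if the grain jar is shoved more than 30 mm or tipped over (distance of grain_jar from where it was at the start of the episode above 0.03 m or angle between grain_jar's own z axis and vertical above 0.5 rad).
It fails at once if the beaker is shoved more than 30 mm or tipped over (distance of beaker from where it was at the start of the episode above 0.03 m or angle between beaker's own z axis and vertical above 0.5 rad).
It fails at once if the screwdriver is shoved more than 30 mm (distance of screwdriver from where it was at the start of the episode above 0.03 m).
It also fails if it takes over 58 s, if anything falls off the work surface, if the arm or the gripper's body presses on something with over 40 N, if the wrist force passes 120 N, or if a joint passes its speed limit or range.

### The arm

A 6-joint arm with a two-finger parallel gripper is mounted at the origin on the work surface. World frame = base frame: x ahead of the robot, y to its left, z up, the work surface at z = 0. Lengths are in mm, angles in rad, forces in N, time in s.
With the tool pointing down it reaches from about 275 to 750 mm from the base axis. Payload 10.2 kg.
Tool frame: the origin (TCP) lies at the centre of the arm's flange, where the gripper is bolted on; the fingertips stand ctrl.tip_reach ahead of it and the grasp point (between the pads) lies 155 mm ahead of it (ctrl.tip_reach is the distance from the TCP to the fingertips, in mm); z points along the fingers, y is the direction in which the jaws open and shut (so a half turn about z gives the same grasp; the last joint's range is limited). The gripper opens to 85 mm and grips with 20 to 120 N. Pads are 22 mm wide; open, the fingers measure 114 mm over their backs; the gripper's body (76 mm by 85 mm) begins 54 mm behind the grasp point. The pads swing forward as they close: fully open they stand 13 mm farther back than shut.
Start: joints at [-1.337, 0.313, 1.498, -0, 1.331, -0.223], TCP at [231.555, -471.184, 404.694] pointing down, gripper open.
Joint ranges: [-2.94, 2.94], [-0.97, 2.17], [0.19, 2.56], [-1.23, 4.37], [0.02, 3.11], [-2.88, 2.88]. Speed limits (rad/s): [2.39, 2.39, 3.01, 3.14, 3.14, 3.14].

### API

Orientations are given as a unit quaternion [w, x, y, z].
In Python, from rig import ctrl, viewer gives the robot as it stands.
- The arm moves only by the tool drive_tool, never from a script. Its argument "rows" is a list that holds one entry, the list of rows, each a list of 6 numbers: the shift along the world's x, y, z normalised to -1 to 1, where 1 is 0.1 m, then the turn, a rotation vector about the world's x, y, z normalised to -1 to 1, where 1 is 90 degrees. A call has 1 to 10 rows; each row is the pose to reach, as a shift and turn from the pose measured when the call began; what a row does not reach only later rows make up. A row lasts 1/8 s, in which the tool goes at most 62.5 mm and 10.7 degrees, less where a joint would pass 70% of its speed; a pose out of reach is approached as far as the arm can. A call with a number of a shift or a turn outside -1 to 1 is refused whole. A call with a gripper value outside its range is refused whole. "fingers" is the opening, from -1 (shut) to 1 (fully open), set as the call begins (left out, the last holds). The fingers move at their own pace and stop on an object; "force" is the grip in N (left out, the last holds). Time passes only in rows, so rows that repeat a pose let the fingers close. It gives the time, the measured TCP pose, the force and the opening at its end, in the units of the state.
- ctrl.sense(): the state, without advancing time (a new reading comes with each control period).
- viewer.capture(name): name is "side" or "top" or "wrist"; returns the picture (400x640x3 uint8, red, green, blue); there is no depth.
- viewer.calibration(name): a dict with "mtx" (3x3 intrinsics, pixels), "extrinsics" (4x4, takes a point from camera to world coordinates). Camera axes: x right, y up, looking along -z (the intrinsics and any distortion apply to the point x, -y, -z); pixel columns grow to the right and rows downward; lengths in mm; the calibration is good to about 2 mm. A picture is of the moment at which its call begins: read the wrist's pose just before it. calibration takes no time and is no camera call; for the wrist camera it gives the pose at the moment of the call.
- ctrl.finish_job(): hands the job in, once; it reports no verdict.
The state is a dict: "time_s": time; "joints": joint angles; "dq": joint speeds; "tau": joint torques, N m; "eef_pos": TCP position; "ee_rot": TCP orientation; "force": force on the tool from outside, world axes, zero at the start; "wrist_torque": the same for the moment, N m; "grip_width": opening from 0.0 (shut) to 1.0 (fully open).
Only numpy, scipy, OpenCV 4.12 (cv2) and the standard library are available. Lean on these libraries where they do the work, as an engineer would, in place of code of your own. Each camera call takes 0.05 s, during which the arm holds its last target.

## Working session

There is one attempt and no reset: what is moved stays moved. The work goes in short steps, Python scripts to look and compute and a tool call to move; the robot and the scene stay as the last step left them, time stands still between calls to the robot, and variables do not carry over. Pictures are saved under pics/ and viewed, and the job is handed in when it is done.

Besides the shell and the picture viewer there is one more tool, called after "Emit:" by a JSON object that holds its "fn" and its "kwargs". drive_tool: Moves the arm, as the interface text tells. Scaled input: -1 to 1 covers 0.1 m each way for a shift and 90 degrees each way for a turn. Its arguments: {"type":"object","properties":{"rows":{"type":"array","items":{"type":"array","items":{"type":"array","items":{"type":"number"}}}},"fingers":{"type":"number"},"force":{"type":"number"}},"required":["rows"]}

```bash
ls; mkdir -p pics; python3 - <<'E'
from rig import ctrl, viewer
import cv2,numpy as np
for n in ["side","top","wrist"]:
    im=viewer.capture(n); cv2.imwrite(f"pics/{n}0.png",im[:,:,::-1])
    c=viewer.calibration(n); print(n,np.round(c["mtx"],1).tolist(),np.round(c["extrinsics"],3).tolist(), c.keys())
print(ctrl.sense(),ctrl.tip_reach)
E
```

```text
pics
side [[372.6, 0.0, 320.1], [0.0, 372.6, 204.2], [0.0, 0.0, 1.0]] [[-0.875, 0.269, -0.402, 301.161], [-0.484, -0.461, 0.744, 641.645], [0.015, 0.845, 0.534, 616.481], [0.0, 0.0, 0.0, 1.0]] dict_keys(['mtx', 'extrinsics'])
top [[430.2, 0.0, 315.3], [0.0, 430.2, 212.4], [0.0, 0.0, 1.0]] [[-0.014, 0.991, -0.134, 482.937], [-1.0, -0.016, -0.017, -9.63], [-0.019, 0.133, 0.991, 1354.105], [0.0, 0.0, 0.0, 1.0]] dict_keys(['mtx', 'extrinsics'])
wrist [[292.4, 0.0, 320.9], [0.0, 292.4, 197.6], [0.0, 0.0, 1.0]] [[0.44, 0.861, 0.254, 295.765], [-0.898, 0.422, 0.123, -438.613], [-0.002, -0.283, 0.959, 374.172], [0.0, 0.0, 0.0, 1.0]] dict_keys(['mtx', 'extrinsics'])
{'time_s': 0.15, 'joints': array([-1.33738664e+00,  3.13322381e-01,  1.49828710e+00,  2.17385927e-05,
        1.33103018e+00, -2.23431074e-01]), 'dq': array([ 1.09123173e-03, -6.08847808e-04, -2.34979946e-03, -1.06629875e-03,
        2.11353501e-05,  7.77532905e-04]), 'tau': array([ 1.64747955e-03, -4.12369573e+01, -2.59796673e+01, -1.97722452e-04,
        3.19670027e-03, -1.35874527e-05]), 'eef_pos': array([ 231.55337363, -471.13941881,  404.25675021]), 'ee_rot': array([-5.23550121e-04,  9.74025750e-01,  2.26436667e-01,  7.94496939e-06]), 'force': array([ 0.23951805,  0.12118214, -0.38025556]), 'wrist_torque': array([ 0.05805158, -0.02398261, -0.01723922]), 'grip_width': 0.9943227543624132} 173.4
```

View pics/top0.png

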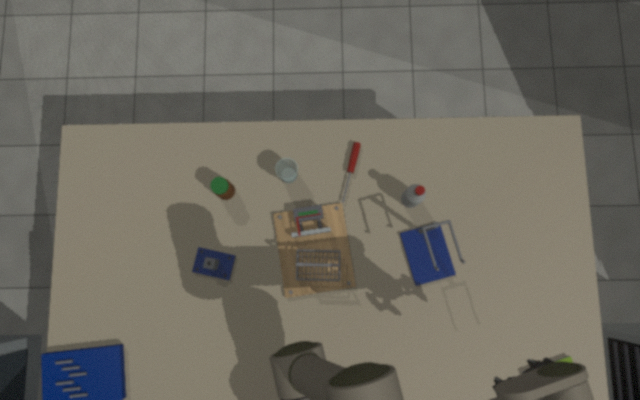

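View pics/side0.png

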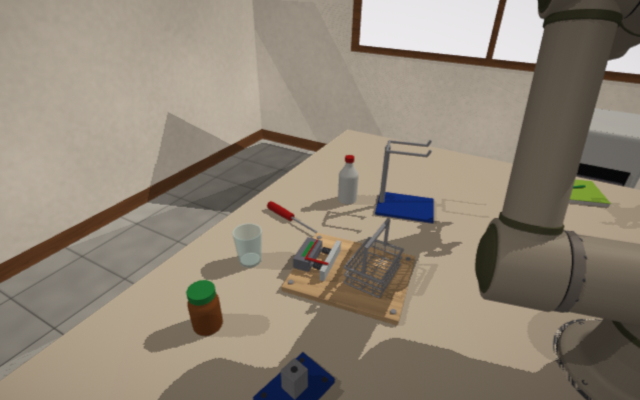

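View pics/wrist0.png

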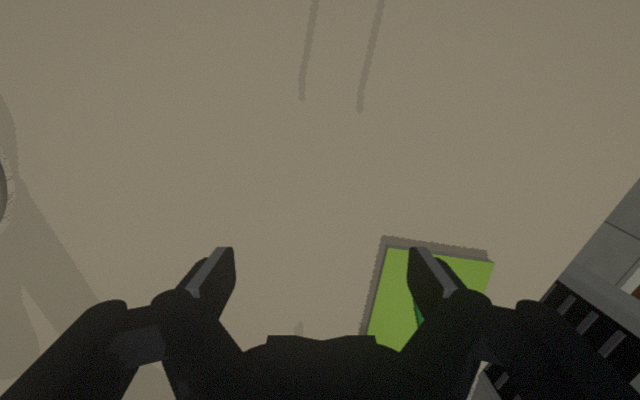

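The top view shows the foot at about (213,264), the basket at (318,265) on the board, the stop at (310,220) and the hook base at (428,255). I'll enlarge it.

```bash
python3 - <<'E'
import cv2,numpy as np
im=cv2.imread("pics/top0.png")
def crop(x0,y0,x1,y1,s,n):
    c=cv2.resize(im[y0:y1,x0:x1],None,fx=s,fy=s,interpolation=cv2.INTER_CUBIC)
    c=np.clip(c.astype(float)*1.4,0,255).astype(np.uint8)
    for x in range((x0+9)//10*10,x1,10):
        cv2.line(c,((x-x0)*s,0),((x-x0)*s,4 if x%50 else 12),(0,255,255),1)
        if x%20==0: cv2.putText(c,str(x),((x-x0)*s,20),0,.35,(0,255,255))
    for y in range((y0+9)//10*10,y1,10):
        cv2.line(c,(0,(y-y0)*s),(6,(y-y0)*s),(0,255,255),1)
        if y%20==0: cv2.putText(c,str(y),(8,(y-y0)*s+4),0,.35,(0,255,255))
    cv2.imwrite(n,c)
crop(262,195,372,305,5,"pics/t_board.png")
crop(390,205,480,295,6,"pics/t_hook.png")
crop(180,235,250,295,8,"pics/t_foot.png")
E
```

```text
(no output)
```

View pics/t_board.png

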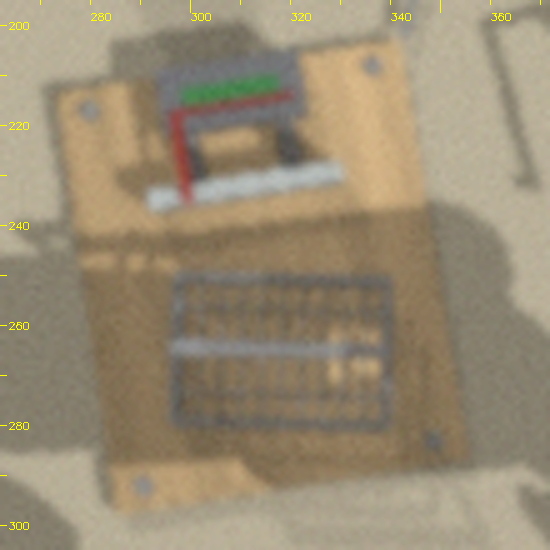

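View pics/t_hook.png

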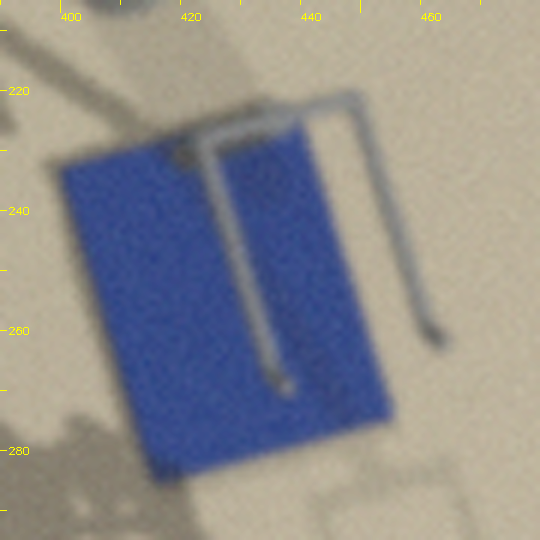

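View pics/t_foot.png

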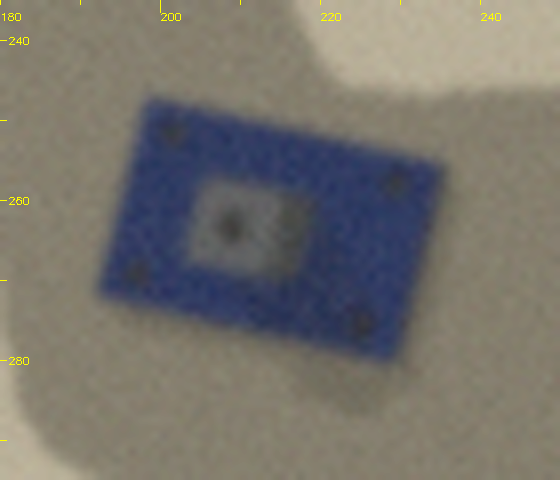

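```bash
cat > h.py <<'E'
import numpy as np
from scipy.optimize import least_squares
def proj(c,P):
    P=np.atleast_2d(P); E=np.array(c["extrinsics"]); q=(P-E[:3,3])@E[:3,:3]
    q=q*[1,-1,-1]; u=q@np.array(c["mtx"]).T; return u[:,:2]/u[:,2:]
def pose(p,L):
    L=np.atleast_2d(np.array(L,float)); c,s=np.cos(p[2]),np.sin(p[2])
    return np.c_[p[0]+c*L[:,0]-s*L[:,1],p[1]+s*L[:,0]+c*L[:,1],L[:,2]]
def fit(obs,p0):  # obs: list of (cal, local pts, pix)
    f=lambda p:np.concatenate([(proj(c,pose(p,L))-px).ravel() for c,L,px in obs])
    r=least_squares(f,p0); return r.x,np.round(r.fun.reshape(-1,2),1)
def uncrop(px,x0,y0,s): return (np.array(px)+.5)/s-.5+[x0,y0]
def ray(c,px,z):
    E=np.array(c["extrinsics"]);K=np.array(c["mtx"])
    d=np.linalg.solve(K,np.r_[px,1])*[1,-1,-1]; d=E[:3,:3]@d
    return E[:3,3]+d*(z-E[2,3])/d[2]
E
python3 - <<'E'
from h import *
from rig import viewer
c=viewer.calibration("top")
# image: right = -y ,down = -x
b=uncrop([(48,87),(405,38),(468,465),(105,512)],262,195,5)
p,r=fit([(c,[(145,110,15),(145,-110,15),(-120,-110,15),(-120,110,15)],b)],[450,0,0]); print("board",p,r.tolist())
h=uncrop([(62,168),(300,122),(390,415),(155,478)],390,205,6)
hp=uncrop([(205,140),(358,100),(278,370),(432,332)],390,205,6)
L=[(95,65,12),(95,-65,12),(-75,-65,12),(-75,65,12)]
p,r=fit([(c,L,h)],[480,-250,0.2]); print("hook",p,r.tolist())
print("pred prong",proj(c,pose(p,[(83,36,200),(83,-36,200),(-30,36,207),(-30,-36,207)])).tolist(),hp.tolist())
f=uncrop([(148,97),(443,163),(400,360),(98,293)],180,235,8)
p,r=fit([(c,[(40,60,14),(40,-60,14),(-40,-60,14),(-40,60,14)],f)],[450,250,-0.2]); print("foot",p,r.tolist())
k=uncrop([(172,347),(385,352)],262,195,5)
p,r=fit([(c,[(0,62,132),(0,-62,132)],k)],[450,0,0]); print("handle",p,r.tolist())
k=uncrop([(172,276),(392,278),(390,428),(172,427)],262,195,5)
p,r=fit([(c,[(45,65,65),(45,-65,65),(-45,-65,65),(-45,65,65)],k)],[450,0,0]); print("rim",p,r.tolist())
for n,px,z in [("bottle",(417,190),150),("bottle base",(410,200),0),("jar",(220,185),100),("beaker",(287,163),90),("sd",(352,150),10),("sd tip",(340,200),5)]: print(n,ray(c,px,z))
E
```

```text
board [5.36001227e+02 2.05415682e+01 1.23423023e-01] [[1.3, 0.2], [-0.9, 0.3], [-0.9, -0.5], [0.5, 0.0]]
hook [ 5.19937292e+02 -3.34219137e+02  2.33779613e-01] [[-0.4, -0.4], [0.2, -2.9], [0.9, 1.6], [-0.8, 1.6]]
pred prong [[423.53159088517214, 227.73849581233526], [449.4334278857093, 221.15140040661177], [436.1075776022843, 268.9350065163484], [462.50204109592477, 262.18071698362303]] [[423.75, 227.91666666666666], [449.25, 221.25], [435.9166666666667, 266.25], [461.5833333333333, 259.9166666666667]]
foot [ 5.09877776e+02  3.31218897e+02 -2.25772011e-01] [[0.0, -0.3], [0.3, -0.5], [-0.3, 0.3], [-0.0, 0.4]]
handle [ 4.99334317e+02  7.31644224e+00 -3.70953847e-02] [[-0.7, -0.0], [0.7, 0.0]]
rim [ 4.98784715e+02  6.46760521e+00 -2.07355901e-02] [[0.2, -0.1], [-0.3, -0.3], [0.2, 0.3], [-0.1, 0.1]]
bottle [ 704.61731158 -278.3129147   150.        ]
bottle base [ 700.36149153 -288.2007595     0.        ]
jar [738.921136   294.27923782 100.        ]
beaker [805.00542435  94.8878494   90.        ]
sd [ 864.34771679 -107.65258856   10.        ]
sd tip [703.23445166 -65.92477219   5.        ]
```

Emit:
{"fn": "drive_tool", "kwargs": {"rows": [[[0.26,0.48,0,0,0,0.07],[0.52,0.96,0,0,0,0.14],[0.52,0.96,0,0,0,0.14]]], "fingers": 1}}

```text
time_s: 0.52
eef_pos: [284.7, -372.8, 404.5]
ee_rot: [-0.001, 0.943, 0.334, 0.0]
force: [0.1, -0.2, 0.5]
grip_width: 0.998
```

```bash
python3 - <<'E'
from rig import viewer
from h import *
import cv2
c=viewer.calibration("top")
h=uncrop([(62,168),(390,415),(155,478)],390,205,6)
hp=uncrop([(205,140),(358,100)],390,205,6)
p,r=fit([(c,[(95,65,12),(-75,-65,12),(-75,65,12),(83,36,200),(83,-36,200)],np.r_[h,hp])],[480,-250,0.2]); print(p,r.tolist())
im=cv2.imread("pics/side0.png")
for n,(x0,y0,x1,y1,s) in {"s_hook":(365,130,445,230,6),"s_board":(275,215,425,325,5)}.items():
    cv2.imwrite(f"pics/{n}.png",np.clip(cv2.resize(im[y0:y1,x0:x1],None,fx=s,fy=s,interpolation=cv2.INTER_CUBIC)*1.3,0,255))
E
```

```text
[ 5.21504815e+02 -3.34683137e+02  2.43673875e-01] [[-0.5, -0.6], [1.2, 0.8], [-0.4, 1.2], [-0.3, -0.6], [-0.0, -0.7]][ WARN:0@0.113] global loadsave.cpp:1063 imwrite_ Unsupported depth image for selected encoder is fallbacked to CV_8U.
```

View pics/s_hook.png

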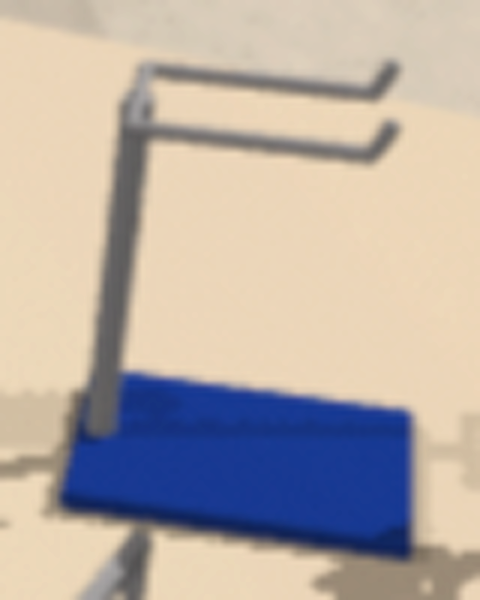

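View pics/s_board.png

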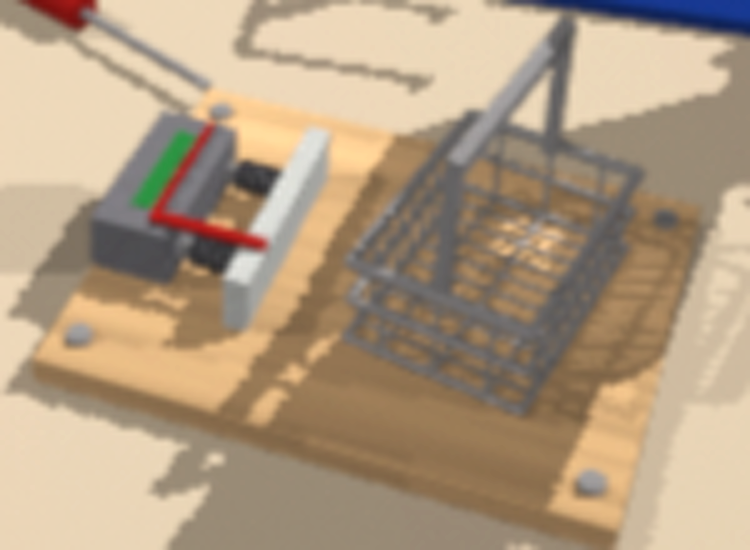

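```bash
python3 - <<'E'
from rig import viewer
from h import *
t=viewer.calibration("top");s=viewer.calibration("side")
U=lambda px:uncrop(px,390,205,6); V=lambda px:uncrop(px,365,130,6)
obs=[(t,[(95,65,12),(-75,-65,12),(-75,65,12),(83,36,200),(83,-36,200)],U([(62,168),(390,415),(155,478),(205,140),(358,100)])),
(s,[(95,-65,12),(-75,-65,12),(-75,65,0),(95,65,0),(-35,36,214),(-35,-36,214)],V([(122,374),(412,412),(410,557),(62,508),(392,125),(392,65)]))]
p,r=fit(obs,[520,-334,.24]); print("hook",p,r.tolist())
U=lambda px:uncrop(px,262,195,5); V=lambda px:uncrop(px,275,215,5)
L=[(145,110,15),(145,-110,15),(-120,-110,15),(-120,110,15)]
p,r=fit([(t,L,U([(48,87),(405,38),(468,465),(105,512)])),(s,L,V([(38,362),(210,90),(705,203),(622,528)]))],[536,20,.12]); print("board",p,r.tolist())
p,r=fit([(t,[(0,62,137),(0,-62,137)],U([(172,347),(385,352)])),(s,[(0,62,137),(0,-62,137)],V([(455,160),(570,20)]))],[500,7,0]); print("handle",p,r.tolist())
E
```

```text
hook [ 5.21533964e+02 -3.34364179e+02  2.34869255e-01] [[-0.4, -0.8], [1.0, 1.0], [-0.8, 1.1], [-0.2, -0.7], [0.2, -0.7], [-4.5, -1.9], [1.0, -0.3], [-0.1, 1.5], [-0.8, 0.2], [1.8, -0.7], [2.4, -0.7]]
board [5.35233416e+02 1.93790942e+01 1.37431025e-01] [[1.1, 1.0], [-1.2, 0.2], [-0.1, -0.8], [1.5, 0.7], [-1.3, -0.8], [0.3, -0.7], [0.1, 0.6], [-0.2, 1.1]]
handle [ 5.00005973e+02  7.64669803e+00 -3.96179207e-02] [[-0.9, -0.3], [0.6, -0.2], [0.1, 0.4], [0.4, -0.6]]
```

Emit:
{"fn": "drive_tool", "kwargs": {"rows": [[[0.26,0.48,0,0,0,0.09],[0.52,0.96,0,0,0,0.18],[0.52,0.96,0,0,0,0.18]]]}}

```text
time_s: 0.9
eef_pos: [337.6, -275.1, 404.6]
ee_rot: [-0.001, 0.885, 0.465, 0.0]
force: [0.6, -0.2, -1.2]
grip_width: 0.996
```

Emit:
{"fn": "drive_tool", "kwargs": {"rows": [[[0.26,0.48,0,0,0,0.09],[0.52,0.96,0,0,0,0.18],[0.52,0.96,0,0,0,0.18]]]}}

```text
time_s: 1.27
eef_pos: [390.4, -177.9, 404.6]
ee_rot: [-0.001, 0.81, 0.587, 0.0]
force: [-0.0, -0.5, -0.3]
grip_width: 1.005
```

Emit:
{"fn": "drive_tool", "kwargs": {"rows": [[[0.26,0.48,0,0,0,0.09],[0.52,0.96,0,0,0,0.18],[0.52,0.96,0,0,0,0.18]]]}}

```text
time_s: 1.65
eef_pos: [443.3, -81.2, 404.3]
ee_rot: [-0.001, 0.718, 0.696, -0.0]
force: [-1.0, -0.7, -0.5]
grip_width: 1.0
```

Emit:
{"fn": "drive_tool", "kwargs": {"rows": [[[0.28,0.45,0,0,0,0],[0.57,0.89,0,0,0,0],[0.57,0.89,0,0,0,0]]]}}

```text
time_s: 2.02
eef_pos: [501.5, 7.7, 403.8]
ee_rot: [-0.001, 0.719, 0.696, -0.0]
force: [1.2, -0.6, 0.1]
grip_width: 1.001
```

```bash
python3 - <<'E'
from rig import ctrl, viewer
from h import *
import cv2
c=viewer.calibration("wrist");im=viewer.capture("wrist")
cv2.imwrite("pics/w1.png",np.clip(im[:,:,::-1]*1.3,0,255).astype(np.uint8))
np.save("c1.npy",c,allow_pickle=True); print(c["extrinsics"],ctrl.sense()["eef_pos"])
print(proj(c,pose([500,7.6,-.04],[(0,62,137),(0,-62,137)])), proj(c,pose([535.5,20,.13],[(60,60,45),(60,-60,45),(145,110,15),(145,-110,15),(-120,-110,15),(-120,110,15)])))
E
```

```text
[[ 9.99432257e-01  3.18705934e-02  1.09283392e-02  5.03316161e+02]
 [-3.36587851e-02  9.58899151e-01  2.81743685e-01  8.04451242e+01]
 [-1.49983677e-03 -2.81951562e-01  9.59427469e-01  3.73723410e+02]
 [ 0.00000000e+00  0.00000000e+00  0.00000000e+00  1.00000000e+00]] [500.82561828   6.59385139 403.82164914]
[[320.70803597 126.15907751]
 [319.86096007 266.78163821]] [[399.55261643 102.29784838]
 [408.49326261 207.52901713]
 [465.41368558  43.06979023]
 [469.68454079 226.01924274]
 [272.44726437 255.54640863]
 [232.43589351  84.80578178]]
```

View pics/w1.png

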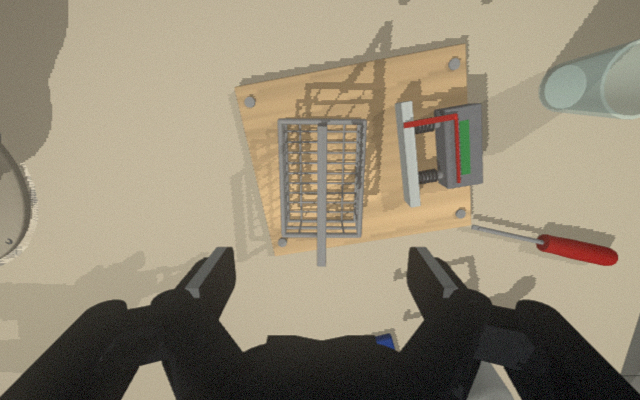

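The wrist view shows the handle bar from (322,127) to (322,265), within 2 px of the prediction and centred between the jaws. I'll descend now.

Emit:
{"fn": "drive_tool", "kwargs": {"rows": [[[0,0.01,-0.5,0,0,0],[0,0.01,-0.95,0,0,0],[0,0.01,-0.95,0,0,0]]]}}

```text
time_s: 2.45
eef_pos: [500.1, 5.6, 306.8]
ee_rot: [-0.003, 0.72, 0.694, -0.002]
force: [-0.5, -0.1, 0.9]
grip_width: 1.001
```

Emit:
{"fn": "drive_tool", "kwargs": {"rows": [[[0,0,-0.1,0,0,0],[0,0,-0.2,0,0,0],[0,0,-0.2,0,0,0]]]}}

```text
time_s: 2.82
eef_pos: [500.1, 5.4, 286.8]
ee_rot: [-0.003, 0.72, 0.694, -0.002]
force: [-0.7, -0.3, -0.4]
grip_width: 0.996
```

Emit:
{"fn": "drive_tool", "kwargs": {"rows": [[[0,0,0,0,0,0],[0,0,0,0,0,0],[0,0,0,0,0,0],[0,0,0,0,0,0],[0,0,0,0,0,0],[0,0,0,0,0,0],[0,0,0,0,0,0]]], "fingers": -1, "force": 60}}

```text
time_s: 3.7
eef_pos: [500.0, 5.4, 286.5]
ee_rot: [-0.004, 0.72, 0.694, -0.003]
force: [0.6, 0.3, -3.7]
grip_width: 0.073
```

Emit:
{"fn": "drive_tool", "kwargs": {"rows": [[[0,0,0.15,0,0,0],[0,0,0.35,0,0,0],[0,0,0.6,0,0,0],[0,0,0.85,0,0,0],[0,0,1,0,0,0],[0,0,1,0,0,0]]]}}

```text
time_s: 4.45
eef_pos: [500.0, 5.5, 387.5]
ee_rot: [-0.003, 0.72, 0.694, -0.002]
force: [-0.3, -0.2, -2.6]
grip_width: 0.081
```

```bash
python3 - <<'E'
from rig import ctrl, viewer
from h import *
import cv2
for n in ["wrist","side"]:
    c=viewer.calibration(n);im=viewer.capture(n)
    cv2.imwrite(f"pics/{n}2.png",np.clip(im[:,:,::-1]*1.3,0,255).astype(np.uint8))
    np.save(f"c2{n}.npy",c,allow_pickle=True)
print(ctrl.sense())
E
```

```text
{'time_s': 4.55, 'joints': array([-2.23759346e-01,  2.75270683e-01,  1.59882046e+00, -5.66539214e-04,
        1.27763001e+00, -1.86281383e-01]), 'dq': array([-0.00055871,  0.01133419,  0.00957714,  0.0028184 , -0.00195306,
        0.00019618]), 'tau': array([ 3.71331337e-02, -4.11205637e+01, -2.70145297e+01,  2.81244284e-03,
        3.65739455e-02, -4.04440044e-06]), 'eef_pos': array([499.85240037,   5.47645491, 385.84057308]), 'ee_rot': array([-0.00408652,  0.72016531,  0.69378397, -0.00300335]), 'force': array([ 0.52884808,  0.41755929, -2.99371026]), 'wrist_torque': array([-0.05471928,  0.03341256,  0.00459875]), 'grip_width': 0.08254106487141899}
```

View pics/wrist2.png

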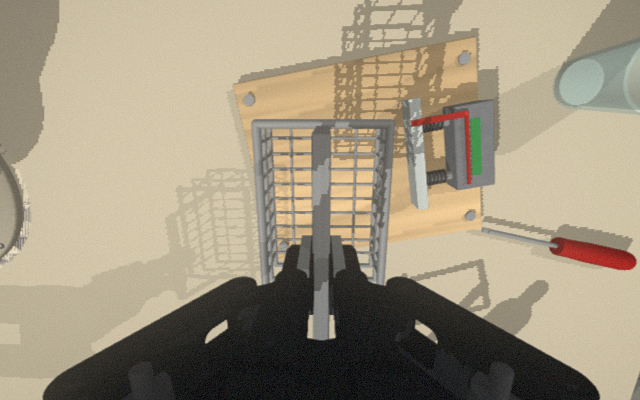

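View pics/side2.png

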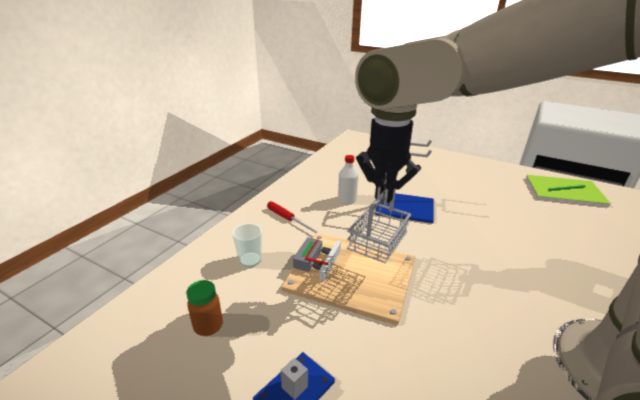

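The basket is off the board and upright. The board corners are visible at (235,83), (479,35) and (482,232).

```bash
python3 - <<'E'
from rig import viewer
from h import *
t=viewer.calibration("top");s=viewer.calibration("side");w=np.load("c2wrist.npy",allow_pickle=True).item();w1=np.load("c1.npy",allow_pickle=True).item()
U=lambda px:uncrop(px,262,195,5); V=lambda px:uncrop(px,275,215,5)
L=[(145,110,15),(145,-110,15),(-120,-110,15),(-120,110,15)]
W=(w,[L[3],L[0],L[1]],[(235,83),(479,35),(482,232)]);W1=(w1,[L[3],L[0],L[1],L[2]],[(236,87),(467,39),(473,228),(274,253)])
T=(t,L,U([(48,87),(405,38),(468,465),(105,512)]));S=(s,L,V([(38,362),(210,90),(705,203),(622,528)]))
for n,o in dict(w2=[W],w1=[W1],t=[T],s=[S],all=[W,W1,T,S]).items():
    p,r=fit(o,[536,20,.12]); print(n,p); 
print(r.tolist())
E
```

```text
w2 [5.39045166e+02 1.89693851e+01 1.29565100e-01]
w1 [5.38569795e+02 2.06071790e+01 1.35394727e-01]
t [5.36001227e+02 2.05415673e+01 1.23423031e-01]
s [5.34996866e+02 1.83944752e+01 1.48896344e-01]
all [5.38176268e+02 1.97075515e+01 1.32708464e-01]
[[-2.0, -0.6], [-0.6, 1.0], [0.1, -3.3], [-1.4, -1.7], [0.5, 3.9], [-1.1, -2.1], [0.7, 2.9], [1.2, -0.1], [-1.1, -0.6], [-0.4, -1.6], [1.2, -0.4], [-2.5, -1.5], [-0.4, -1.1], [-0.9, 0.5], [-1.9, 0.8]]
```

Emit:
{"fn": "drive_tool", "kwargs": {"rows": [[[-0.07,-0.4,0,0,0,0.03],[-0.17,-0.98,0,0,0,0.05],[-0.17,-0.98,0,0,0,0.05]]]}}

```text
time_s: 4.92
eef_pos: [482.3, -95.4, 384.8]
ee_rot: [-0.005, 0.694, 0.72, -0.004]
force: [1.1, -0.0, -3.3]
grip_width: 0.078
```

Emit:
{"fn": "drive_tool", "kwargs": {"rows": [[[-0.07,-0.4,0,0,0,0.03],[-0.17,-0.98,0,0,0,0.05],[-0.17,-0.98,0,0,0,0.05]]]}}

```text
time_s: 5.3
eef_pos: [464.9, -195.8, 383.8]
ee_rot: [-0.005, 0.667, 0.745, -0.004]
force: [-0.8, 0.5, -3.7]
grip_width: 0.083
```

Emit:
{"fn": "drive_tool", "kwargs": {"rows": [[[-0.07,-0.4,0,0,0,0.03],[-0.17,-0.98,0,0,0,0.05],[-0.17,-0.98,0,0,0,0.05]]]}}

```text
time_s: 5.68
eef_pos: [447.5, -295.6, 382.6]
ee_rot: [-0.006, 0.638, 0.77, -0.004]
force: [1.3, 0.1, -3.1]
grip_width: 0.082
```

Emit:
{"fn": "drive_tool", "kwargs": {"rows": [[[-0.07,-0.3,0.05,0,0,0.02],[-0.1,-0.58,0.06,0,0,0.03],[-0.1,-0.58,0.06,0,0,0.03],[-0.1,-0.58,0.06,0,0,0.03]]]}}

```text
time_s: 6.18
eef_pos: [438.1, -352.2, 388.2]
ee_rot: [-0.007, 0.619, 0.785, -0.004]
force: [0.1, 0.1, -2.8]
grip_width: 0.082
```

```bash
python3 - <<'E'
from rig import ctrl, viewer
from h import *
import cv2
for n in ["wrist","side","top"]:
    c=viewer.calibration(n);im=viewer.capture(n)
    im=np.clip(im[:,:,::-1]*1.3,0,255).astype(np.uint8)
    if n!="wrist":
        x0,y0,x1,y1=dict(side=(340,90,500,230),top=(380,190,500,310))[n]
        im=cv2.resize(im[y0:y1,x0:x1],None,fx=4,fy=4,interpolation=cv2.INTER_CUBIC)
    cv2.imwrite(f"pics/{n}3.png",im)
    np.save(f"c3{n}.npy",c,allow_pickle=True)
print(ctrl.sense()["eef_pos"])
E
```

```text
[ 437.95714248 -352.57470563  388.59908599]
```

View pics/wrist3.png

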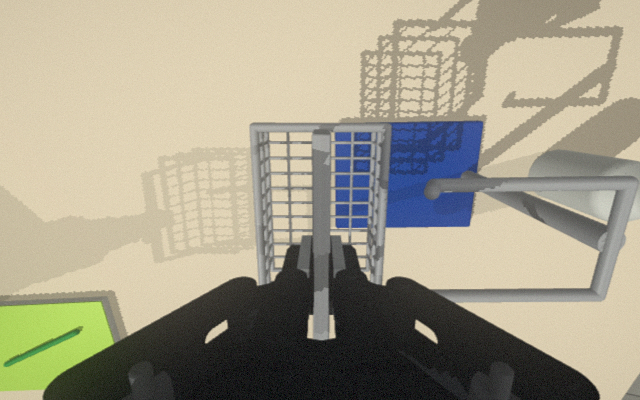

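View pics/side3.png

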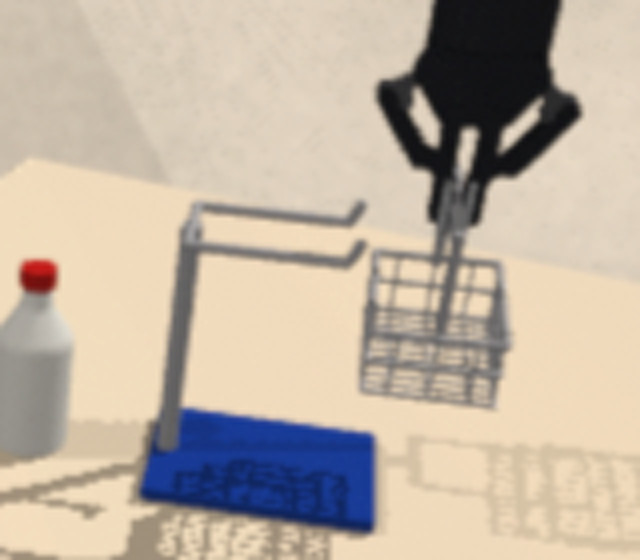

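View pics/top3.png

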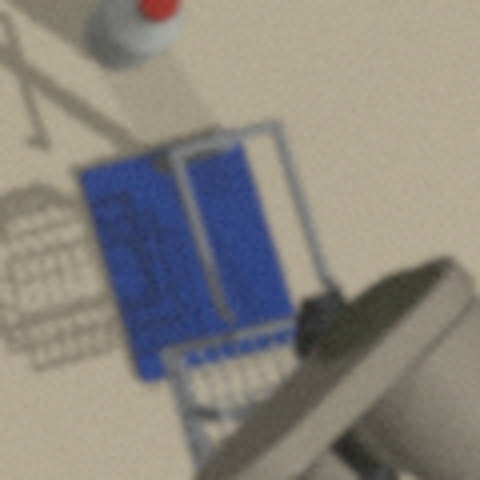

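```bash
python3 - <<'E'
from h import *
w=np.load("c3wrist.npy",allow_pickle=True).item()
L=[(-35,36,214),(83,36,198),(83,-36,198),(95,65,12),(95,-65,12)]
print(proj(w,pose([521.5,-334.4,.235],[(-35,36,214),(83,36,200),(83,-36,200),(-75,65,12),(95,65,12),(-75,-65,12),(95,-65,12)])).round(1))
L=[(-35,36,212),(83,36,197),(83,-36,197),(95,65,12),(95,-65,12)]
px=[(433,189),(630,184),(603,296),(482,121),(471,227)]
p,r=fit([(w,L,px)],[521,-334,.23]);print(p,r.tolist())
p,r=fit([(w,L[:3],px[:3])],[521,-334,.23]);print(p,r.tolist())
E
```

```text
[[424.9 193. ]
 [632.3 186.9]
 [597.9 300.1]
 [334.6 122.3]
 [484.  122.2]
 [333.4 227.9]
 [468.1 228.5]]
[ 5.24582162e+02 -3.32712965e+02  2.41291403e-01] [[-3.0, 1.7], [3.4, -0.9], [-2.9, -0.8], [4.8, -0.1], [0.3, 0.4]]
[ 5.24965878e+02 -3.32508826e+02  2.36916555e-01] [[-1.9, 1.2], [4.3, -0.4], [-2.6, -0.5]]
```

Emit:
{"fn": "drive_tool", "kwargs": {"rows": [[[0.2,0.05,0,0,0,0],[0.45,0.1,0,0,0,0],[0.7,0.16,0,0,0,0],[0.95,0.22,0,0,0,0],[0.95,0.22,0,0,0,0],[0.95,0.22,0,0,0,0]]]}}

```text
time_s: 7.08
eef_pos: [532.8, -330.2, 388.5]
ee_rot: [-0.006, 0.619, 0.785, -0.004]
force: [-0.2, 0.3, -2.4]
grip_width: 0.078
```

Emit:
{"fn": "drive_tool", "kwargs": {"rows": [[[0,0,-0.07,0,0,0],[0,0,-0.14,0,0,0],[0,0,-0.2,0,0,0],[0,0,-0.24,0,0,0],[0,0,-0.24,0,0,0]]]}}

```text
time_s: 7.7
eef_pos: [532.7, -330.3, 364.2]
ee_rot: [-0.007, 0.619, 0.785, -0.004]
force: [-0.2, -0.3, -3.2]
grip_width: 0.079
```

```bash
python3 - <<'E'
from rig import ctrl, viewer
from h import *
import cv2
for n in ["wrist","side"]:
    im=viewer.capture(n)
    im=np.clip(im[:,:,::-1]*1.3,0,255).astype(np.uint8)
    if n!="wrist":
        x0,y0,x1,y1=dict(side=(340,90,500,230),top=(380,190,500,310))[n]
        im=cv2.resize(im[y0:y1,x0:x1],None,fx=4,fy=4,interpolation=cv2.INTER_CUBIC)
    cv2.imwrite(f"pics/{n}4.png",im)
s=ctrl.sense();print(s["eef_pos"],s["force"])
E
```

```text
[ 532.79488075 -330.27655628  364.69278901] [-0.99194709 -0.78501658 -2.61785263]
```

View pics/wrist4.png

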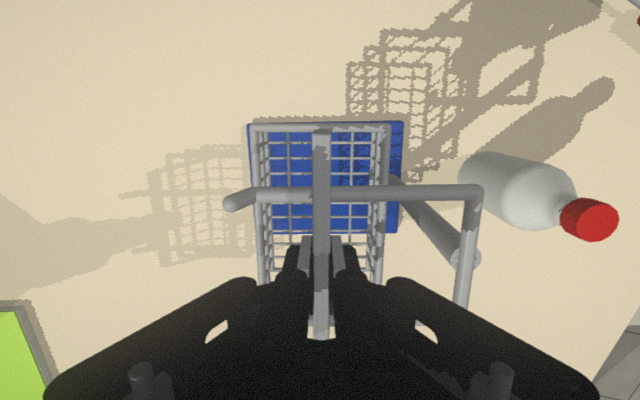

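View pics/side4.png

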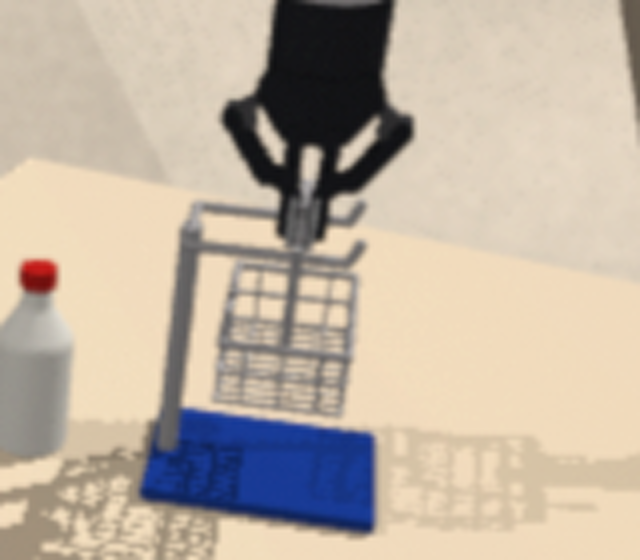

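The bar lies across both prongs, which pass between the legs, and is about 5 mm above the seat. I'll lower it gently.

Emit:
{"fn": "drive_tool", "kwargs": {"rows": [[[0,0,-0.03,0,0,0],[0,0,-0.05,0,0,0],[0,0,-0.05,0,0,0]]]}}

```text
time_s: 8.18
eef_pos: [532.8, -330.3, 360.0]
ee_rot: [-0.006, 0.619, 0.785, -0.004]
force: [-0.9, 0.7, 0.2]
grip_width: 0.083
```

Emit:
{"fn": "drive_tool", "kwargs": {"rows": [[[0,0,-0.02,0,0,0],[0,0,-0.02,0,0,0]]]}}

```text
time_s: 8.43
eef_pos: [532.8, -330.2, 359.3]
ee_rot: [-0.005, 0.619, 0.785, -0.004]
force: [-1.8, 0.8, 6.6]
grip_width: 0.076
```

Emit:
{"fn": "drive_tool", "kwargs": {"rows": [[[0,0,0,0,0,0],[0,0,0,0,0,0],[0,0,0,0,0,0],[0,0,0,0,0,0],[0,0,0,0,0,0],[0,0,0,0,0,0]]], "fingers": 1}}

```text
time_s: 9.18
eef_pos: [532.8, -330.2, 359.2]
ee_rot: [-0.005, 0.619, 0.785, -0.004]
force: [0.5, -0.4, 1.2]
grip_width: 1.001
```

Emit:
{"fn": "drive_tool", "kwargs": {"rows": [[[0,0,0.3,0,0,0],[0,0,0.7,0,0,0],[0,0,1,0,0,0]]]}}

```text
time_s: 9.55
eef_pos: [532.6, -330.1, 461.1]
ee_rot: [-0.004, 0.619, 0.785, -0.004]
force: [-0.0, -0.4, 0.8]
grip_width: 0.997
```

```bash
python3 - <<'E'
from rig import ctrl, viewer
from h import *
import cv2
for n in ["side"]:
    im=viewer.capture(n)
    im=np.clip(im[:,:,::-1]*1.3,0,255).astype(np.uint8)
    cv2.imwrite(f"pics/{n}5.png",cv2.resize(im[90:230,340:500],None,fx=4,fy=4,interpolation=cv2.INTER_CUBIC))
s=ctrl.sense();print(s["eef_pos"],s["force"],s["joints"])
# foot refined
E
```

```text
[ 532.48390667 -329.95617001  465.07979664] [0.3409412 0.0271158 2.5896611] [-0.74021637  0.51983765  1.04151732 -0.00954386  1.58251131 -0.97635382]
```

View pics/side5.png

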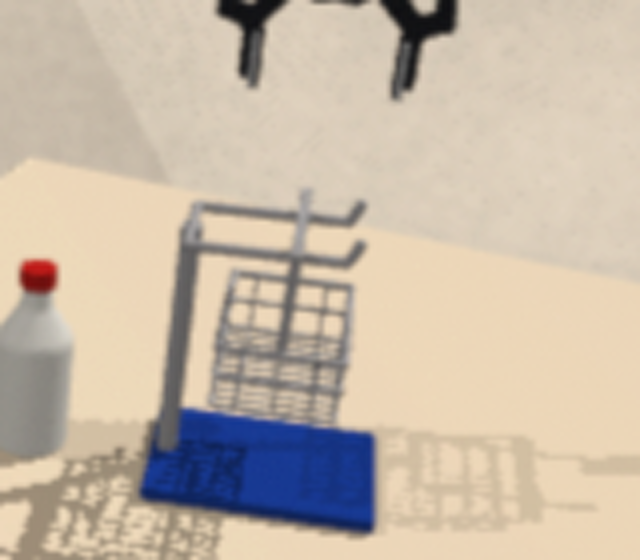

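The basket hangs upright across both prongs, free of the gripper. Next is the foot.

Emit:
{"fn": "drive_tool", "kwargs": {"rows": [[[-0.02,0.47,0,0,0,-0.02],[-0.03,0.94,0,0,0,-0.04],[-0.03,0.94,0,0,0,-0.04]]]}}

```text
time_s: 9.98
eef_pos: [529.5, -233.4, 465.8]
ee_rot: [-0.001, 0.642, 0.767, -0.004]
force: [-0.1, 0.1, 0.7]
grip_width: 1.0
```

Emit:
{"fn": "drive_tool", "kwargs": {"rows": [[[-0.02,0.47,-0.05,0,0,-0.02],[-0.03,0.94,-0.1,0,0,-0.04],[-0.03,0.94,-0.1,0,0,-0.04]]]}}

```text
time_s: 10.35
eef_pos: [526.6, -137.8, 455.7]
ee_rot: [-0.001, 0.665, 0.747, -0.004]
force: [-0.1, -0.1, -0.3]
grip_width: 1.002
```

Emit:
{"fn": "drive_tool", "kwargs": {"rows": [[[-0.02,0.47,-0.05,0,0,-0.02],[-0.03,0.94,-0.1,0,0,-0.04],[-0.03,0.94,-0.1,0,0,-0.04]]]}}

```text
time_s: 10.72
eef_pos: [523.8, -42.8, 445.5]
ee_rot: [-0.002, 0.687, 0.726, -0.004]
force: [-0.0, 0.1, -0.3]
grip_width: 0.996
```

```bash
python3 - <<'E'
from rig import ctrl, viewer
from h import *
import cv2
n="wrist"
c=viewer.calibration(n);im=viewer.capture(n)
im=np.clip(im[:,:,::-1]*1.3,0,255).astype(np.uint8)
cv2.imwrite(f"pics/{n}6.png",im);np.save("c6.npy",c,allow_pickle=True)
print(ctrl.sense()["eef_pos"])
E
```

```text
[523.88611871 -44.12333148 445.66694115]
```

View pics/wrist6.png

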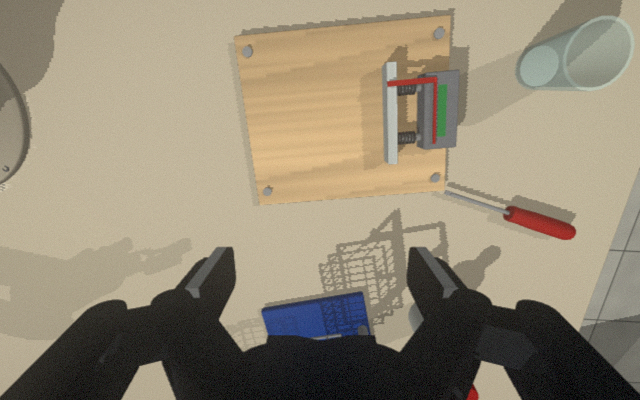

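```bash
python3 - <<'E'
import cv2
im=cv2.imread("pics/wrist6.png"); cv2.imwrite("pics/w6c.png",cv2.resize(im[0:215,225:475],None,fx=3,fy=3,interpolation=cv2.INTER_CUBIC))
E
```

```text
(no output)
```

View pics/w6c.png

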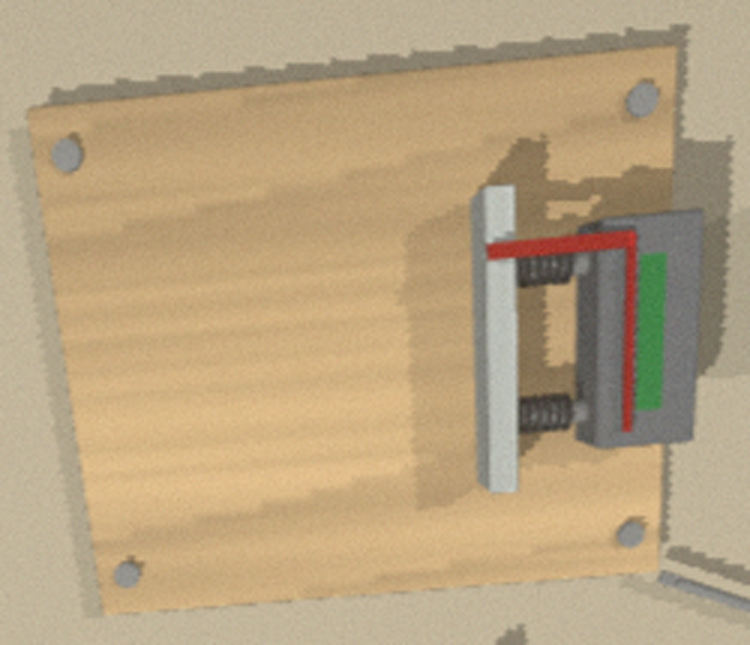

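```bash
python3 - <<'E'
from h import *
w=np.load("c6.npy",allow_pickle=True).item()
V=lambda px:uncrop(px,225,0,3)
L=[(-120,110,15),(145,110,15),(145,-110,15),(-120,-110,15)]
A=(w,L,V([(30,107),(680,44),(659,570),(104,614)]))
B=(w,[(60,60,45),(72,60,45),(60,-60,45),(72,-60,45),(145,45,46),(145,-45,46)],V([(485,186),(516,185),(489,490),(517,491),(702,210),(692,440)]))
for o in ([A],[B],[A,B]):
    p,r=fit(o,[536,20,.12]);print(p);print(r.tolist())
E
```

```text
[5.37828643e+02 1.97932486e+01 1.37137924e-01]
[[-1.0, -0.4], [0.6, -0.4], [0.6, 0.9], [-0.1, 0.5]]
[5.36592742e+02 2.01684230e+01 1.33805299e-01]
[[-0.5, -0.1], [-0.4, -0.6], [-0.3, 1.0], [-0.2, -0.1], [1.1, -0.6], [0.4, 0.7]]
[5.37073886e+02 1.98491218e+01 1.36720170e-01]
[[-1.6, -0.6], [-0.0, -0.4], [0.0, 0.9], [-0.7, 0.4], [-0.3, 0.1], [-0.2, -0.5], [0.2, 1.1], [0.3, 0.0], [1.3, -0.6], [0.8, 0.6]]
```

Emit:
{"fn": "drive_tool", "kwargs": {"rows": [[[-0.02,0.47,-0.05,0,0,-0.03],[-0.04,0.95,-0.1,0,0,-0.05],[-0.04,0.95,-0.1,0,0,-0.05]]]}}

```text
time_s: 11.15
eef_pos: [520.2, 51.4, 435.4]
ee_rot: [-0.002, 0.715, 0.699, -0.005]
force: [0.2, -0.6, -0.2]
grip_width: 1.0
```

Emit:
{"fn": "drive_tool", "kwargs": {"rows": [[[-0.02,0.47,-0.05,0,0,-0.03],[-0.04,0.95,-0.1,0,0,-0.05],[-0.04,0.95,-0.1,0,0,-0.05]]]}}

```text
time_s: 11.52
eef_pos: [516.8, 146.6, 425.0]
ee_rot: [-0.002, 0.741, 0.671, -0.005]
force: [0.7, -0.7, -0.1]
grip_width: 1.001
```

Emit:
{"fn": "drive_tool", "kwargs": {"rows": [[[-0.02,0.47,-0.05,0,0,-0.03],[-0.04,0.95,-0.1,0,0,-0.05],[-0.04,0.95,-0.1,0,0,-0.05]]]}}

```text
time_s: 11.9
eef_pos: [513.6, 241.6, 414.6]
ee_rot: [-0.002, 0.767, 0.642, -0.005]
force: [-0.6, -0.9, -0.8]
grip_width: 1.002
```

Emit:
{"fn": "drive_tool", "kwargs": {"rows": [[[-0.02,0.4,-0.05,0,0,-0.02],[-0.02,0.7,-0.1,0,0,-0.02],[-0.02,0.7,-0.1,0,0,-0.02]]]}}

```text
time_s: 12.28
eef_pos: [512.7, 310.6, 404.1]
ee_rot: [-0.002, 0.777, 0.63, -0.005]
force: [0.3, -0.5, -0.8]
grip_width: 1.003
```

```bash
python3 - <<'E'
from rig import ctrl, viewer
from h import *
import cv2
n="wrist"
c=viewer.calibration(n);im=viewer.capture(n)
im=np.clip(im[:,:,::-1]*1.3,0,255).astype(np.uint8)
cv2.imwrite(f"pics/{n}7.png",im);np.save("c7.npy",c,allow_pickle=True)
s=ctrl.sense();print(s["eef_pos"],s["ee_rot"])
print(proj(c,pose([509.9,331.2,-.226],[(40,60,14),(40,-60,14),(-40,-60,14),(-40,60,14),(0,0,64)])).round(1))
E
```

```text
[512.7878905  309.87324641 404.42572609] [-0.00172236  0.77688991  0.62961351 -0.00509284]
[[353.6 104. ]
 [349.  201.8]
 [287.  200.6]
 [285.3 102.8]
 [317.9 161.5]]
```

View pics/wrist7.png

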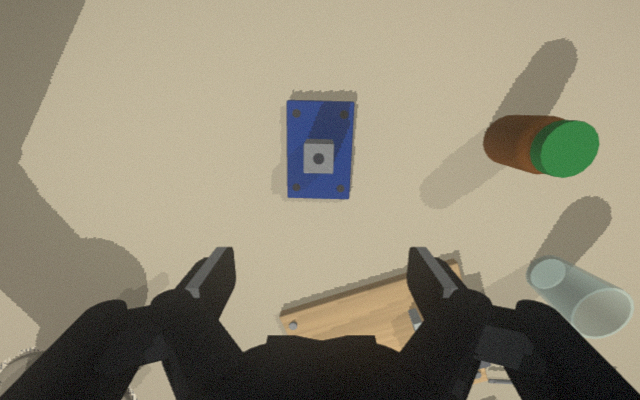

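```bash
python3 - <<'E'
from h import *
w=np.load("c7.npy",allow_pickle=True).item()
p,r=fit([(w,[(40,60,14),(40,-60,14),(-40,-60,14),(-40,60,14),(0,0,64)],[(355,101),(349,199),(288,198),(287,101),(319,158.5)])],[510,331,-.22]);print(p,r.tolist())
print(2*np.arctan2(.62961,.77689)-np.pi/2)
E
```

```text
[ 5.11742301e+02  3.33934760e+02 -2.29168678e-01] [[-0.1, 0.3], [0.9, 0.6], [-0.3, 0.2], [-0.6, -1.1], [0.1, 0.2]]
-0.20866719702853453
```

Emit:
{"fn": "drive_tool", "kwargs": {"rows": [[[0,0.23,-0.5,0,0,-0.01],[-0.01,0.23,-0.97,0,0,-0.01],[-0.01,0.23,-0.97,0,0,-0.01]]]}}

```text
time_s: 12.7
eef_pos: [512.3, 330.8, 305.0]
ee_rot: [-0.002, 0.782, 0.623, -0.008]
force: [-0.7, 0.3, 1.1]
grip_width: 0.995
```

```bash
python3 - <<'E'
from rig import ctrl, viewer
from h import *
import cv2
n="wrist"
c=viewer.calibration(n);im=viewer.capture(n)
im=np.clip(im[:,:,::-1]*1.3,0,255).astype(np.uint8)
cv2.imwrite(f"pics/{n}8.png",im);np.save("c8.npy",c,allow_pickle=True)
s=ctrl.sense();print(s["eef_pos"],s["ee_rot"])
print(proj(c,pose([511.4,333,-.227],[(40,60,14),(40,-60,14),(-40,-60,14),(-40,60,14),(0,0,64)])).round(1))
E
```

```text
[512.72556786 331.24593702 307.96668337] [-0.00171952  0.78231548  0.62285498 -0.00558571]
[[371.3 121.1]
 [365.2 247.6]
 [283.6 247.1]
 [278.4 121. ]
 [324.4 205.6]]
```

View pics/wrist8.png

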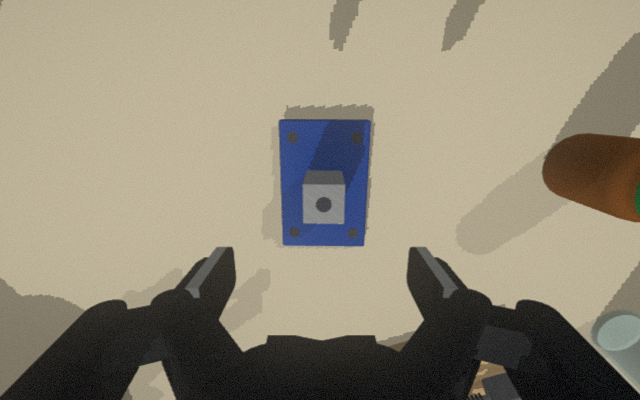

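```bash
cat >> h.py <<'E'
from scipy.spatial.transform import Rotation as R
def tool():
    from rig import ctrl
    s=ctrl.sense(); q=s["ee_rot"]; r=R.from_quat([q[1],q[2],q[3],q[0]]); M=r.as_matrix()
    return s,r,s["eef_pos"]+155*M[:,2],M
def level(yaw):  # rotvec (units) to make tool down with tool y at yaw
    s,r,g,M=tool(); c,n=np.cos(yaw),np.sin(yaw)
    T=np.c_[[-n,c,0],[c,n,0],[0,0,-1]]
    return (R.from_matrix(T)*r.inv()).as_rotvec()/(np.pi/2)
E
python3 - <<'E'
from h import *
s,r,g,M=tool();print(g,M[:,1],M[:,2],level(-.227))
E
```

```text
[511.03891961 330.58443391 152.97727202] [ 0.97451898 -0.22409743 -0.00964859] [-0.0108816  -0.00426776 -0.99993169] [ 0.00271352 -0.00692896 -0.00063936]
```

Emit:
{"fn": "drive_tool", "kwargs": {"rows": [[[-0.01,0.02,-0.3,0,-0.01,0],[-0.01,0.02,-0.65,0,-0.01,0],[-0.01,0.02,-0.99,0,-0.01,0],[-0.01,0.02,-0.99,0,-0.01,0]]]}}

```text
time_s: 13.25
eef_pos: [512.5, 332.4, 209.6]
ee_rot: [0.003, 0.783, 0.622, 0.0]
force: [0.5, -0.0, -0.0]
grip_width: 1.002
```

Emit:
{"fn": "drive_tool", "kwargs": {"rows": [[[0,0,0,0,0,0],[0,0,0,0,0,0],[0,0,0,0,0,0],[0,0,0,0,0,0],[0,0,0,0,0,0],[0,0,0,0,0,0]]], "fingers": -1, "force": 80}}

```text
time_s: 14.0
eef_pos: [512.7, 332.6, 211.1]
ee_rot: [0.003, 0.783, 0.623, 0.001]
force: [-1.6, -0.8, 8.3]
grip_width: 0.357
```

```bash
python3 - <<'E'
from h import *
s,r,g,M=tool();print(s["eef_pos"],g,M[:,1],M[:,2],level(-.227),s["force"],s["grip_width"])
E
```

```text
[512.71075968 332.57577648 211.08495646] [513.65748115 331.96186863  56.08906349] [ 0.97436008 -0.22489024  0.00684218] [ 0.00610788 -0.0039607  -0.9999735 ] [ 2.52178225e-03  3.88823549e-03 -9.91233076e-05] [-1.61850876 -0.83758149  8.29263982] 0.35683504327489507
```

Emit:
{"fn": "drive_tool", "kwargs": {"rows": [[[0,0,0.15,0,0,0],[0,0,0.35,0,0,0],[0,0,0.6,0,0,0],[0,0,0.8,0,0,0],[0,0,0.8,0,0,0]]]}}

```text
time_s: 14.62
eef_pos: [512.8, 332.7, 292.7]
ee_rot: [0.004, 0.783, 0.623, 0.003]
force: [-0.4, -0.0, -5.0]
grip_width: 0.357
```

Emit:
{"fn": "drive_tool", "kwargs": {"rows": [[[0.02,-0.3,0,0,0,0.02],[0.05,-0.65,0,0,0,0.05],[0.07,-1,0,0,0,0.07],[0.07,-1,0,0,0,0.07]]]}}

```text
time_s: 15.12
eef_pos: [519.9, 230.8, 291.9]
ee_rot: [0.003, 0.748, 0.664, 0.002]
force: [0.9, 0.1, -4.9]
grip_width: 0.358
```

Emit:
{"fn": "drive_tool", "kwargs": {"rows": [[[0.02,-0.3,0,0,0,0.02],[0.05,-0.65,0,0,0,0.05],[0.07,-1,0,0,0,0.08],[0.07,-1,0,0,0,0.08]]]}}

```text
time_s: 15.62
eef_pos: [527.0, 129.8, 291.3]
ee_rot: [0.003, 0.706, 0.709, 0.002]
force: [0.5, 0.7, -4.7]
grip_width: 0.354
```

Emit:
{"fn": "drive_tool", "kwargs": {"rows": [[[0.02,-0.3,0,0,0,0.02],[0.05,-0.65,0,0,0,0.05],[0.07,-1,0,0,0,0.08],[0.07,-1,0,0,0,0.08]]]}}

```text
time_s: 16.12
eef_pos: [534.2, 29.1, 290.9]
ee_rot: [0.003, 0.661, 0.751, 0.002]
force: [-0.1, 0.7, -5.8]
grip_width: 0.359
```

```bash
python3 - <<'E'
from h import *
from rig import viewer
import cv2
for n in ["wrist","side"]:
    c=viewer.calibration(n);im=viewer.capture(n)
    im=np.clip(im[:,:,::-1]*1.3,0,255).astype(np.uint8)
    if n=="side": im=cv2.resize(im[150:330,250:450],None,fx=3,fy=3,interpolation=cv2.INTER_CUBIC)
    cv2.imwrite(f"pics/{n}9.png",im);np.save(f"c9{n}.npy",c,allow_pickle=True)
s,r,g,M=tool();print(s["eef_pos"],g,M[:,1],M[:,2],level(.136),s["force"],s["grip_width"],s["time_s"])
E
```

```text
[533.98698918  30.76139805 290.96592355] [534.87656545  30.68110933 135.9684971 ] [0.99164295 0.12888994 0.00562457] [ 5.73920169e-03 -5.17991756e-04 -9.99983396e-01] [0.00031743 0.00365481 0.00429842] [-0.38530391 -0.43063988 -3.75448786] 0.3639928236034528 16.225
```

View pics/wrist9.png

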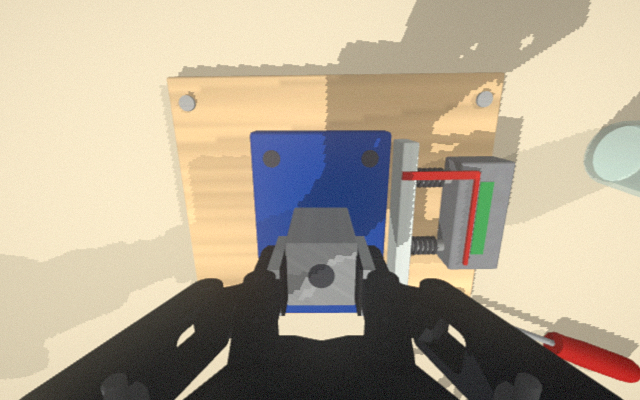

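View pics/side9.png

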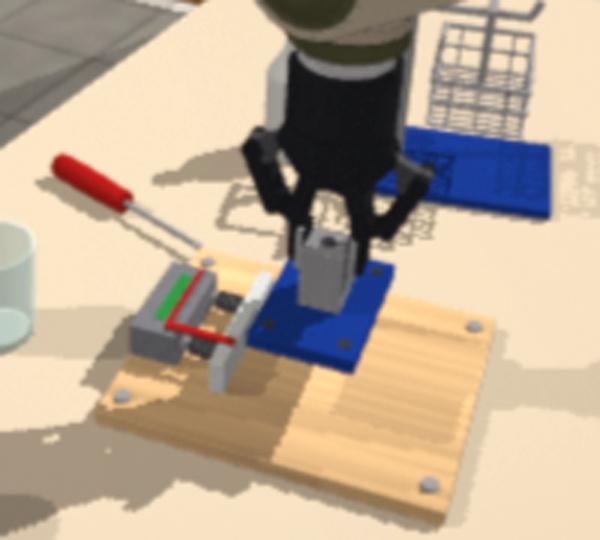

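```bash
python3 - <<'E'
from h import *
w=np.load("c9wrist.npy",allow_pickle=True).item()
p,r=fit([(w,[(40,60,94),(-40,60,94),(-16,16,144),(16,16,144)],[(390.5,131.5),(251,132),(284,242),(357,242)])],[535,30,.13]);print(p,r.tolist())
# board & stop here
p,r=fit([(w,[(-120,110,15),(145,110,15),(60,60,45),(72,60,45),(145,45,46),(145,-45,46)],[(168,77),(505,73),(397,141),(416,141),(514,161),(497,268)])],[537,20,.13]);print(p,r.tolist())
E
```

```text
[5.34389826e+02 3.09673943e+01 1.24011069e-01] [[1.7, 0.1], [-2.4, -0.7], [0.1, 0.4], [0.5, 0.4]]
[5.35872689e+02 1.93593549e+01 1.40753875e-01] [[-4.4, -0.4], [-1.2, -1.4], [4.1, 1.1], [1.5, 0.8], [0.8, -0.0], [-1.2, 1.0]]
```

Emit:
{"fn": "drive_tool", "kwargs": {"rows": [[[0.07,-0.1,-0.1,0,0,0.01],[0.07,-0.1,-0.3,0,0,0.01],[0.07,-0.1,-0.5,0,0,0.01],[0.07,-0.1,-0.6,0,0,0.01],[0.07,-0.1,-0.6,0,0,0.01]]]}}

```text
time_s: 16.85
eef_pos: [541.1, 21.0, 230.3]
ee_rot: [0.002, 0.654, 0.757, 0.001]
force: [0.1, 0.2, -4.6]
grip_width: 0.36
```

```bash
python3 - <<'E'
from h import *
s,r,g,M=tool();print(s["eef_pos"],g,M[:,1],M[:,2],level(.137),s["force"],s["wrist_torque"],s["time_s"])
E
```

```text
[541.0536436   20.9845338  230.27677944] [541.73635242  20.95999563  75.27828491] [0.98942393 0.14498789 0.00433508] [ 4.40457302e-03 -1.58310755e-04 -9.99990287e-01] [ 0.0001127  0.0028036 -0.0054115] [ 0.13982309  0.19703276 -4.57543618] [-0.02123853 -0.03575319 -0.00248778] 16.85
```

Emit:
{"fn": "drive_tool", "kwargs": {"rows": [[[0,0,-0.02,0,0,-0.005],[0,0,-0.03,0,0,-0.005],[0,0,-0.03,0,0,-0.005]]]}}

```text
time_s: 17.23
eef_pos: [541.1, 21.0, 227.5]
ee_rot: [0.002, 0.657, 0.754, 0.002]
force: [-0.4, 0.3, -5.4]
grip_width: 0.356
```

Emit:
{"fn": "drive_tool", "kwargs": {"rows": [[[0,0,-0.015,0,0,0],[0,0,-0.015,0,0,0]]]}}

```text
time_s: 17.48
eef_pos: [541.2, 21.0, 226.2]
ee_rot: [0.002, 0.657, 0.754, 0.002]
force: [-0.2, 0.5, -5.1]
grip_width: 0.359
```

Emit:
{"fn": "drive_tool", "kwargs": {"rows": [[[0,0,-0.01,0,0,0],[0,0,-0.01,0,0,0]]]}}

```text
time_s: 17.73
eef_pos: [541.2, 21.0, 226.1]
ee_rot: [0.002, 0.657, 0.754, 0.002]
force: [-4.5, -0.2, 5.3]
grip_width: 0.356
```

Emit:
{"fn": "drive_tool", "kwargs": {"rows": [[[0,0,-0.01,0,0,0],[0,0,-0.01,0,0,0]]]}}

```text
time_s: 17.98
eef_pos: [541.1, 21.0, 226.1]
ee_rot: [0.002, 0.657, 0.754, 0.002]
force: [-3.9, 0.5, 7.0]
grip_width: 0.359
```

Emit:
{"fn": "drive_tool", "kwargs": {"rows": [[[0.05,0.007,0,0,0,0],[0.1,0.014,0,0,0,0],[0.15,0.02,0,0,0,0],[0.2,0.027,0,0,0,0],[0.2,0.027,0,0,0,0]]]}}

```text
time_s: 18.6
eef_pos: [561.4, 23.7, 226.1]
ee_rot: [0.003, 0.657, 0.754, 0.002]
force: [-1.8, -1.1, -1.1]
grip_width: 0.361
```

```bash
python3 - <<'E'
from h import *
from rig import viewer
import cv2
for n in ["wrist","side"]:
    c=viewer.calibration(n);im=viewer.capture(n)
    im=np.clip(im[:,:,::-1]*1.3,0,255).astype(np.uint8)
    if n=="side": im=cv2.resize(im[150:330,250:450],None,fx=3,fy=3,interpolation=cv2.INTER_CUBIC)
    cv2.imwrite(f"pics/{n}10.png",im);np.save(f"c10{n}.npy",c,allow_pickle=True)
s,r,g,M=tool();print(s["eef_pos"],g,M[:,1],M[:,2],level(.137),s["force"],s["grip_width"],s["time_s"])
E
```

```text
[561.27940164  23.72789436 226.10671537] [562.28003984  23.58294063  71.11001311] [0.99044203 0.1377873  0.0062653 ] [ 6.45573034e-03 -9.35185382e-04 -9.99978724e-01] [ 0.00059788  0.00410951 -0.00077928] [-1.48605924 -0.05068621 -0.41475773] 0.35736253286293473 18.7
```

View pics/wrist10.png

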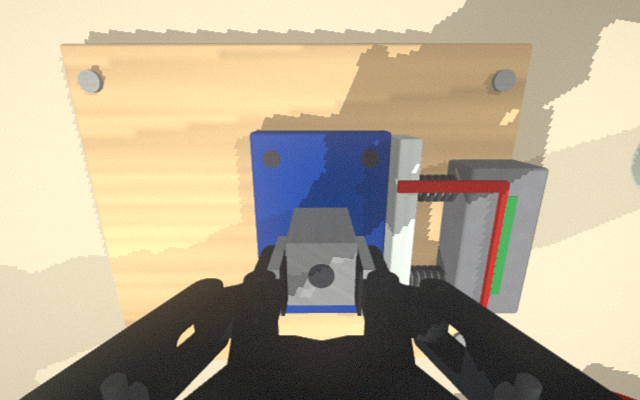

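View pics/side10.png

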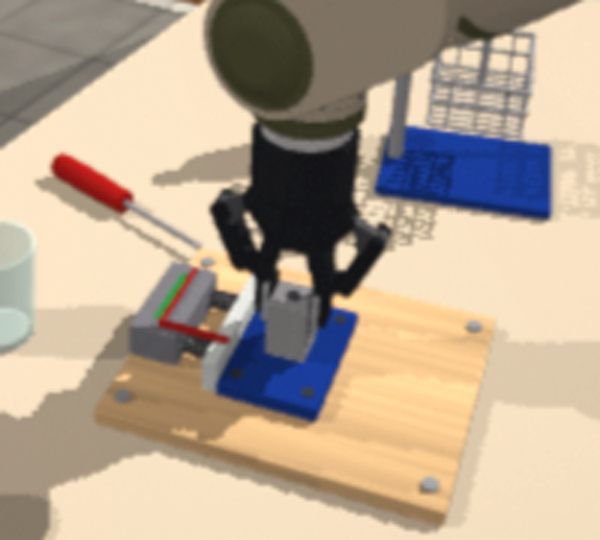

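The long edge is flat on the stop, and the pointer at (503,190) is just short of the band. I'll push about 10 mm more.

Emit:
{"fn": "drive_tool", "kwargs": {"rows": [[[0.03,0.004,0,0,0,0],[0.05,0.007,0,0,0,0],[0.07,0.01,0,0,0,0],[0.09,0.012,0,0,0,0],[0.09,0.012,0,0,0,0],[0.09,0.012,0,0,0,0]]]}}

```text
time_s: 19.45
eef_pos: [569.6, 24.8, 226.2]
ee_rot: [0.001, 0.656, 0.754, 0.0]
force: [-10.4, -2.2, 5.3]
grip_width: 0.361
```

```bash
python3 - <<'E'
from h import *
from rig import viewer
import cv2
for n in ["wrist","side"]:
    c=viewer.calibration(n);im=viewer.capture(n)
    im=np.clip(im[:,:,::-1]*1.3,0,255).astype(np.uint8)
    x0,y0,x1,y1=dict(side=(275,215,405,315),wrist=(370,100,570,250))[n]
    im=cv2.resize(im[y0:y1,x0:x1],None,fx=4,fy=4,interpolation=cv2.INTER_CUBIC)
    cv2.imwrite(f"pics/{n}11.png",im);np.save(f"c11{n}.npy",c,allow_pickle=True)
s,r,g,M=tool();print(s["eef_pos"],g,M[:,1],M[:,2],level(.137),s["force"],s["grip_width"],s["time_s"])
E
```

```text
[569.54714792  24.86345896 226.18168927] [569.97146652  24.67721751  71.18238195] [0.9903892  0.13828503 0.00254508] [ 0.00273754 -0.00120156 -0.99999553] [ 0.00076644  0.00174211 -0.00110011] [-10.63737675  -2.16533213   5.4610286 ] 0.36331571462461343 19.55
```

View pics/wrist11.png

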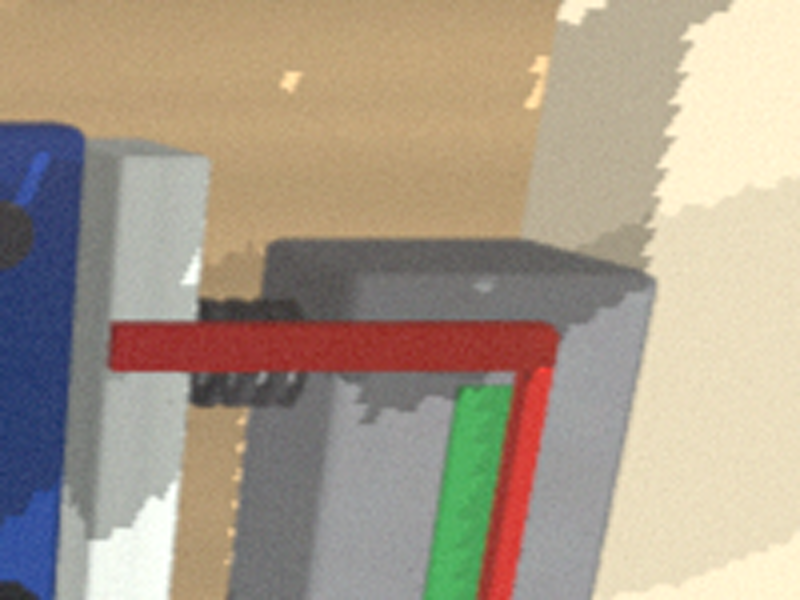

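View pics/side11.png

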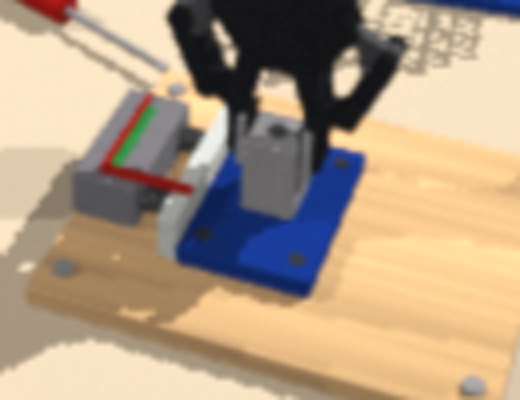

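```bash
python3 - <<'E'
from h import *
w=np.load("c11wrist.npy",allow_pickle=True).item()
px=uncrop([(655,281),(358,272),(122,153),(208,157)],370,100,4)
foot=uncrop([(83,128)],370,100,4)
def f(v):
    x,y,a,d=v
    return (proj(w,pose([x,y,a],[(145,45,46),(104,45,46),(60+d,60,45),(72+d,60,45)]))-px).ravel()
r=least_squares(f,[537,20,.137,10]);print(r.x,r.fun.round(1))
# with yaw fixed
g=lambda v:f([v[0],v[1],.137,v[2]])
r=least_squares(g,[537,20,10]);print(r.x,r.fun.round(1))
d=r.x[2];P=[r.x[0],r.x[1],.137]
for h in (46,50,54,58):
    print(h,uncrop([(548,372)],370,100,4),[proj(w,pose(P,[(x,40,h)])).round(1).tolist() for x in (120,125,130)])
fp=ray(w,foot[0],29); e=fp[:2]-np.array(P[:2]); c,s=np.cos(.137),np.sin(.137); print("foot corner in fixture",c*e[0]+s*e[1],-s*e[0]+c*e[1])
# rest photo w6: pointer vs band
w6=np.load("c6.npy",allow_pickle=True).item()
P6=[537.07,19.85,.1367]
print(uncrop([(624,240),(637,240)],225,0,3),[proj(w6,pose(P6,[(x,40,h)])).round(1).tolist() for h in (46,50,54,58) for x in (107,113)])
E
```

```text
[5.35789436e+02 2.13659068e+01 1.17699478e-01 1.25878655e+01] [ 2.   0.1 -2.   0.8 -1.  -0.1  1.  -0.6]
[536.80252133  19.53923745  13.00876924] [ 2.2 -1.5 -2.2  0.7 -1.   1.   1.  -0. ]
46 [[506.625 192.625]] [[[486.1, 177.7]], [[495.6, 177.7]], [[505.1, 177.7]]]
50 [[506.625 192.625]] [[[490.3, 179.5]], [[500.1, 179.5]], [[509.8, 179.5]]]
54 [[506.625 192.625]] [[[494.8, 181.3]], [[504.8, 181.3]], [[514.8, 181.3]]]
58 [[506.625 192.625]] [[[499.5, 183.2]], [[509.8, 183.1]], [[520.1, 183.1]]]
foot corner in fixture 72.09576050114082 62.53267853808218
[[432.66666667  79.66666667]
 [437.          79.66666667]] [[[426.9, 76.6]], [[432.1, 76.1]], [[428.1, 76.2]], [[433.3, 75.7]], [[429.3, 75.8]], [[434.6, 75.3]], [[430.5, 75.4]], [[435.8, 74.9]]]
```

Emit:
{"fn": "drive_tool", "kwargs": {"rows": [[[0.01,0.001,0,0,0,0],[0.02,0.003,0,0,0,0],[0.027,0.004,0,0,0,0],[0.027,0.004,0,0,0,0],[0.027,0.004,0,0,0,0],[0.027,0.004,0,0,0,0]]]}}

```text
time_s: 20.3
eef_pos: [571.4, 25.1, 226.3]
ee_rot: [-0.0, 0.656, 0.755, -0.001]
force: [-11.3, -3.2, 8.2]
grip_width: 0.36
```

```bash
python3 - <<'E'
from h import *
from rig import viewer
import cv2
for n in ["wrist","side","top"]:
    c=viewer.calibration(n);im=viewer.capture(n)
    im=np.clip(im[:,:,::-1]*1.3,0,255).astype(np.uint8)
    if n!="top": cv2.imwrite(f"pics/{n}12full.png",im)
    x0,y0,x1,y1=dict(side=(275,215,405,315),wrist=(370,100,570,250),top=(262,195,372,305))[n]
    im=cv2.resize(im[y0:y1,x0:x1],None,fx=4,fy=4,interpolation=cv2.INTER_CUBIC)
    cv2.imwrite(f"pics/{n}12.png",im);np.save(f"c12{n}.npy",c,allow_pickle=True)
s,r,g,M=tool();print(s["eef_pos"],g,M[:,1],M[:,2],level(.137),s["force"],s["grip_width"],s["time_s"],s["dq"].round(4))
E
```

```text
[571.41955184  25.10590305 226.36034245] [571.18191627  24.85332231  71.36073041] [ 0.99033921  0.13865496 -0.00174427] [-0.00153313 -0.00162955 -0.9999975 ] [ 0.00103638 -0.00097711 -0.0013398 ] [-13.1556741   -2.34228794   8.23447924] 0.3571484009614404 20.45 [-0.0005  0.0005 -0.0005 -0.002  -0.0001 -0.0012]
```

View pics/wrist12.png

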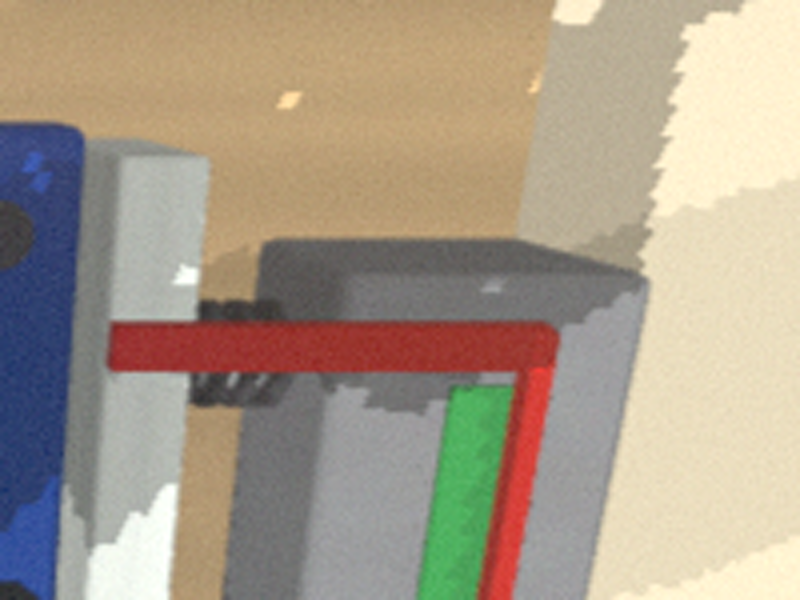

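View pics/side12full.png

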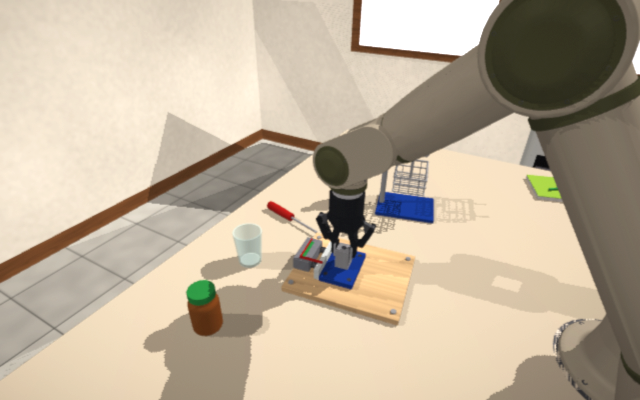

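View pics/top12.png

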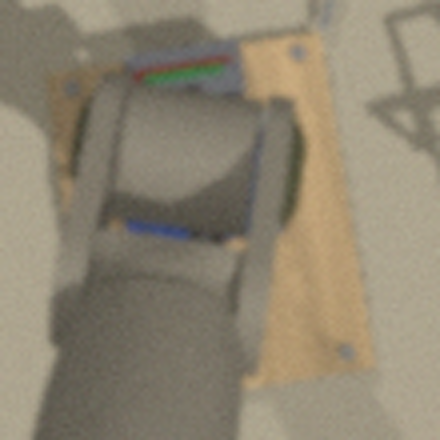

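Emit:
{"fn": "drive_tool", "kwargs": {"rows": [[[0.009,0.001,0.002,0,0,0],[0.009,0.001,0.002,0,0,0],[0.009,0.001,0.002,0,0,0],[0.009,0.001,0.002,0,0,0]]]}}

```text
time_s: 20.95
eef_pos: [571.8, 25.1, 226.5]
ee_rot: [-0.001, 0.656, 0.755, -0.002]
force: [-7.6, -2.3, 3.5]
grip_width: 0.357
```

```bash
python3 - <<'E'
from h import *
s,r,g,M=tool();print(s["eef_pos"],g,M[:,1],M[:,2],level(.137),s["force"],s["wrist_torque"],s["time_s"])
import cv2
for n,a in dict(w1=("w1.png",390,85,495,200,6),w9=("wrist9.png",390,130,525,280,4),s0=("side0.png",285,230,350,290,10)).items():
    im=cv2.imread("pics/"+a[0]);x0,y0,x1,y1,k=a[1:]
    cv2.imwrite(f"pics/p_{n}.png",cv2.resize(im[y0:y1,x0:x1],None,fx=k,fy=k,interpolation=cv2.INTER_CUBIC))
E
```

```text
[571.80640436  25.08140477 226.4653646 ] [571.15065817  24.79999093  71.46700718] [ 0.99031637  0.13875792 -0.00444163] [-0.00423062 -0.00181557 -0.9999894 ] [ 0.00115286 -0.00269458 -0.00140767] [-7.60546003 -2.27609363  3.52436946] [-0.36968911  1.2231155   0.06233583] 20.95
```

View pics/p_w9.png

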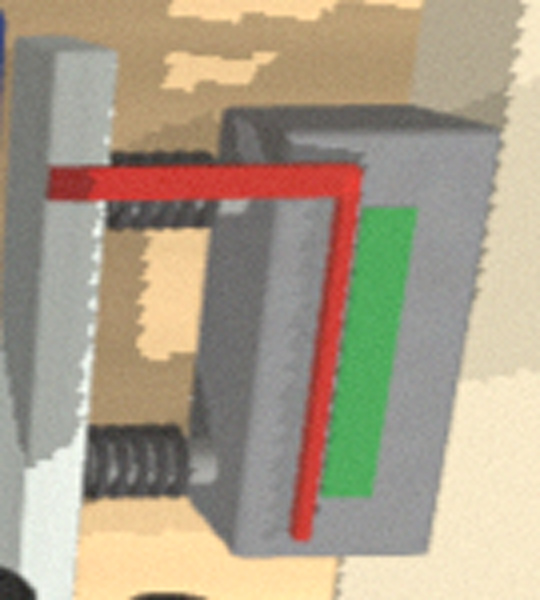

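View pics/p_s0.png

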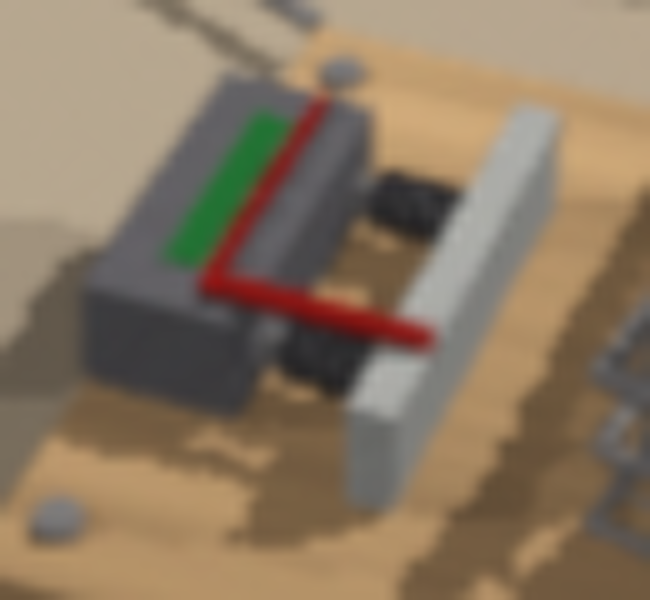

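View pics/side12.png

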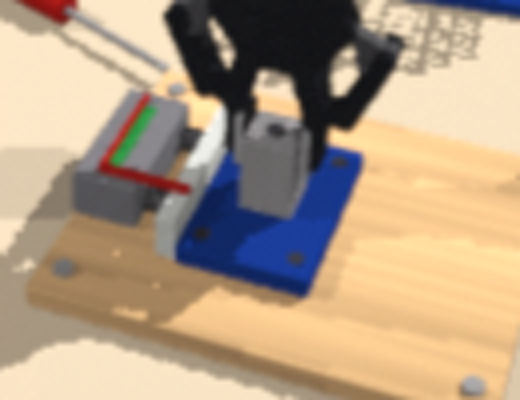

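```bash
python3 - <<'E'
from h import *
from rig import viewer
import cv2
for n in ["top","side"]:
    im=viewer.capture(n); cv2.imwrite(f"pics/{n}13.png",im[:,:,::-1])
t=viewer.calibration("top")
A=cv2.imread("pics/top0.png").astype(float);B=cv2.imread("pics/top13.png").astype(float)
for nm,I in (("rest",A),("now",B)):
    for ch in ("R","G"):
        out=[]
        for x in range(298,318,2):
            col=I[203:222,x]; b,g,r=col.T
            e=np.clip((r-(g+b)/2 if ch=="R" else g-(r+b)/2)-18,0,None)
            out.append((x,round(float((e*np.arange(203,222)).sum()/max(e.sum(),1e-6)),2),int(e.sum())))
        print(nm,ch,out)
# predicted rows for bar at given x, h
P=[537.1,19.85,.1367]
for h in (46,56):
  for x in (110,120,125,130,140): print(h,x,proj(t,pose(P,[(x,10,h),(x,-5,h)])).round(2).tolist())
E
```

```text
rest R [(298, 218.91, 89), (300, 216.72, 14), (302, 216.58, 9), (304, 216.33, 9), (306, 217.67, 16), (308, 218.05, 19), (310, 218.21, 24), (312, 217.77, 26), (314, 216.32, 20), (316, 214.28, 16)]
rest G [(298, 213.67, 1), (300, 213.56, 48), (302, 213.17, 43), (304, 213.07, 53), (306, 212.71, 47), (308, 212.32, 47), (310, 212.01, 51), (312, 211.81, 52), (314, 211.32, 47), (316, 211.12, 32)]
now R [(298, 212.53, 16), (300, 212.0, 11), (302, 211.86, 11), (304, 211.14, 3), (306, 211.0, 3), (308, 210.79, 9), (310, 210.2, 2), (312, 210.0, 6), (314, 210.0, 9), (316, 209.63, 13)]
now G [(298, 0.0, 0), (300, 214.42, 22), (302, 214.0, 20), (304, 213.59, 22), (306, 213.47, 22), (308, 213.02, 21), (310, 212.55, 25), (312, 212.41, 19), (314, 212.28, 18), (316, 211.73, 13)]
46 110 [[304.79, 217.27], [309.63, 216.53]]
46 120 [[304.31, 214.08], [309.14, 213.34]]
46 125 [[304.07, 212.48], [308.9, 211.74]]
46 130 [[303.83, 210.88], [308.66, 210.15]]
46 140 [[303.36, 207.7], [308.18, 206.97]]
56 110 [[304.65, 216.87], [309.52, 216.13]]
56 120 [[304.17, 213.65], [309.04, 212.91]]
56 125 [[303.93, 212.04], [308.79, 211.3]]
56 130 [[303.69, 210.44], [308.55, 209.69]]
56 140 [[303.21, 207.23], [308.07, 206.49]]
```

```bash
python3 - <<'E'
from h import *
from rig import viewer
import cv2
s,r,g,M=tool();print(s["eef_pos"],s["force"])
c=viewer.calibration("wrist");im=viewer.capture("wrist");cv2.imwrite("pics/w14.png",np.clip(im[:,:,::-1]*1.3,0,255).astype(np.uint8))
im=cv2.imread("pics/side13.png");cv2.imwrite("pics/s14.png",cv2.resize(im[130:330,270:450],None,fx=3,fy=3,interpolation=cv2.INTER_CUBIC))
s,r,g,M=tool();print(s["eef_pos"],s["force"],s["dq"].round(4),s["time_s"])
E
```

```text
[571.79176868  25.08463988 226.46471602] [-7.64421788 -1.5830094   3.72600508]
[571.7953422   25.08938267 226.45970063] [-7.33427342 -1.42588749  3.10404105] [ 0.0002  0.0009 -0.0011  0.0004  0.0015  0.0001] 21.1
```

View pics/w14.png

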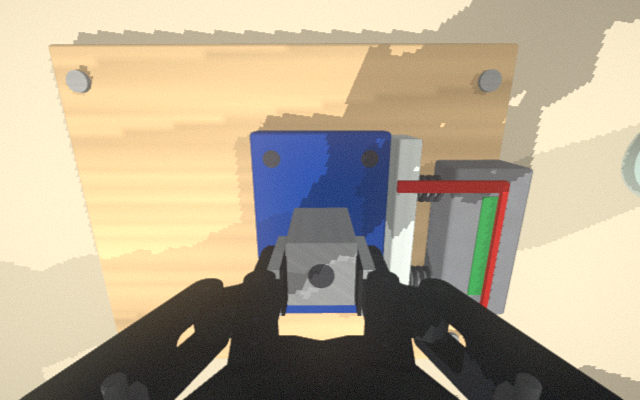

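View pics/s14.png

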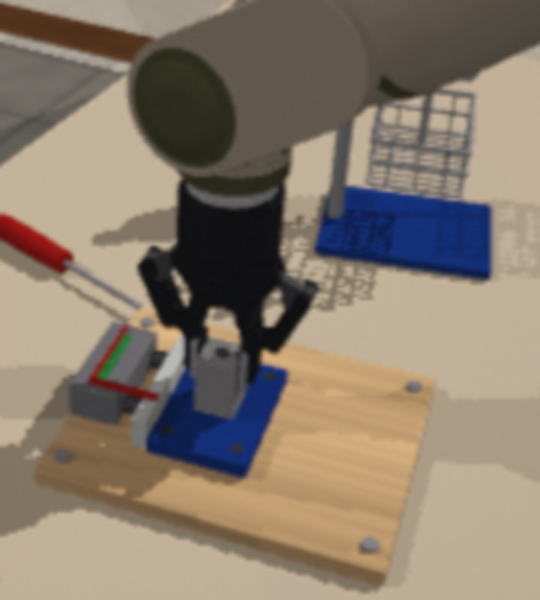

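```bash
python3 - <<'E'
from rig import ctrl
print(ctrl.finish_job())
E
```

```text
the job is handed in; nothing more can be done
None
```

The basket is hanging on the hook and let go of. The arm is still holding the foot against the stop, pushed back an estimated 14–15 mm of the 15 mm you asked for. I handed the job in at about 21 s of the 58 s limit.

- **Basket:** it hangs upright by its handle across both prongs, clear of the gripper. The last side picture showed its body still there and upright; the arm hid the handle.
- **Foot:** it is flat on the board, with a long edge on the stop. It is square within about 0.01 rad, off-centre by 0.5–2.5 mm, and steady between readings.
- **Other items:** the arm stayed well clear of the bottle, jar, beaker and screwdriver. I did not check their positions again at the end.

**How far the stop is back:** the checks did not fully agree.

| Check | Stop pushed back |
|---|---|
| Tool position | about 15 mm |
| Movement of the red pointer since rest | about 14–16 mm |
| Gap between the plate and the spring housing | about 12–13 mm |
| Pointer against the green band, top view | 16–20 mm, depending on the pointer's height above the band |
| Wrist force of 7.5–8 N, including unknown friction on the board | about 13 mm, if friction is ignored |

In the wrist and side views the pointer appears on the far edge of the band. I put that down to it standing above the housing.

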